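# Close the specimen drum and fold its four clips down

### The arm

A 6-joint arm with a two-finger parallel gripper is mounted at the origin on a cart in front of the work surface, level with it; the furniture and walls round the work are solid. World frame = base frame: x ahead of the robot, y to its left, z up, the work surface at z = 0. Lengths are in mm, angles in degrees, forces in N, time in s.
With the tool pointing down it reaches from about 325 to 900 mm from the base axis. Payload 3.5 kg.
Tool frame: the origin (TCP) lies between the finger pads; the fingertips stand tips_ahead ahead of it and the grasp point (between the pads) lies 3 mm ahead of it (tips_ahead is the distance from the TCP to the fingertips, in mm); z points along the fingers, y is the direction in which the jaws open and shut (so a half turn about z gives the same grasp; the last joint's range is limited). The gripper opens to 85 mm and grips with 20 to 120 N. Pads are 22 mm wide; open, the fingers measure 114 mm over their backs; the gripper's body (76 mm by 85 mm) begins 54 mm behind the grasp point. The pads swing forward as they close: fully open they stand 13 mm farther back than shut.
Start: joints at [65.695, 15.837, -1.513, 72.651, 0, 84.076], TCP at [197.085, 593.11, 217.013] pointing down, gripper open.
Joint ranges: [-178.77, 178.77], [-48.84, 107.48], [-61.69, 71.31], [-111.58, 123.2], [-90, 87.43], [-180, 180]. Speed limits (degrees/s): [147.25, 147.25, 180, 180, 180, 180].

### API

Orientations are given as a 3x3 rotation matrix whose columns are the frame's x, y, z axes.
In Python, from plant import * gives the robot as it stands. The module is installed in compiled form; this text tells all that it offers.
- The arm moves only by the tool apply_moves, never from a script. Its argument "motion" is a list that holds one entry, the list of rows, each a list of 7 numbers: the turn, a rotation vector about the tool's x, y, z in rad, then the shift along the tool's x, y, z in m, then the closure in counts, from 0 (fully open) to 255 (shut). In form: [[[rx, ry, rz, x, y, z, claw], ...]]. A call has exactly 8 rows; each row shifts and turns the commanded pose from where the row before left it, along the tool's axes as they then stand; what a row does not reach is not made up. A row lasts 1/8 s, in which the tool goes at most 62.5 mm and 10.7 degrees, less where a joint would pass 70% of its speed; a pose out of reach is approached as far as the arm can. A call with a gripper value outside its range is refused whole. The fingers move at their own pace and stop on an object; "newtons" is the grip in N (left out, the last holds). Time passes only in rows, so rows that do not move let the fingers close, or fill a call up. It gives the time, the measured TCP pose, the force and the opening at its end, in the units of the state.
- get_obs(): the state, without advancing time (a new reading comes with each control period).
- get_image(name): name is "scene" or "top"; returns the picture (480x640x3 uint8, red, green, blue); there is no depth.
- camera_params(name): a dict with "fx", "fy", "cx", "cy" (pixels), "cam_to_world" (4x4, takes a point from camera to world coordinates). Camera axes: x right, y down, z forward; pixel columns grow to the right and rows downward; lengths in mm; the calibration is good to about 2 mm. A picture is of the moment at which its call begins. camera_params takes no time and is no camera call.
- finish_job(): hands the job in, once; it reports no verdict.
Trained networks look in the newest picture that a camera, given by its name, has taken for a name from the list of things; names that differ only in an ending like _2 or _b are one class to them, and where a whole thing is asked for, a point or a joint stands for the part that bears it (a point fixed in the world has none). Each returns a list of dicts, best first, with "conf" (0 to 1); they miss things now and then, are a little off and sometimes report something else, mostly with a low value. They report only what shows in the picture. A call takes as long as a camera call. They do not tell look-alikes from the thing itself.
- recognise(query, camera): "xy" ([column, row] in pixels, amid what is visible of it).
- landmark_of(query, camera): "xy" ([column, row] in pixels: a listed point, or the origin of a listed thing).
The state is a dict: "clock": time; "joint_pos": joint angles; "joint_vel": joint speeds; "tau": joint torques, N m; "tcp_pos": TCP position; "eef_rot": TCP orientation; "ft_force": force on the tool from outside, world axes, zero at the start; "moment": the same for the moment, N m; "grip_width": finger opening in mm.
Only numpy, scipy, OpenCV 4.12 (cv2) and the standard library are available. Lean on these libraries where they do the work, as an engineer would, in place of code of your own. Each camera call takes 0.05 s, during which the arm holds its last target.

### The job

Close the round specimen drum: turn its lid by the bar handle until the four holes drop over the studs and the lid sits flat on the drum, then fold the four hinged clips in over the lid's rim, one by one, until each lies flat. Do not push or knock over the jar, bottle, carton and label roll that stand close around the drum.

Things in the scene. Friction and masses are not known exactly. Their poses are not given: they have to be found in the camera images.
- drum: Squat round aluminium specimen drum, 152 mm diameter, flat top 60 mm above the worktop; fixed to the worktop. Origin: centre of its underside, z up. Four hinged clips sit round its rim, on the drum's own +x, +y, -x and -y sides. The turn of the drum about z varies by up to 0.7 rad either way.
- drum_top (a point): Centre of the drum's flat top, 60 mm above its underside. A hub post (10 mm diameter, 25 mm high) stands here, hidden under the lid, and four studs (9 mm diameter, 10 mm high) stand on a circle of 52 mm radius at 45, 135, 225 and 315 degrees from the drum's x axis, midway between the clips.
- lid: Loose grey round lid, 144 mm diameter, 7 mm thick, 0.17 to 0.35 kg. Origin: centre of its underside, z up. Four 16 mm holes at 45, 135, 225 and 315 degrees from the lid's x axis, 52 mm from its centre. At the start it lies level on the stud tops, 10 mm too high and turned out of line. Seated, its underside lies on the drum's top and the studs stand 3 mm out of it.
- lid_handle (a point): Middle of the lid's bar handle, 22 mm above the lid's underside. The bar lies along the lid's x axis: 64 mm long, 20 mm wide, 30 mm high above the lid. A blind bore in it turns on the hub with 1.5 mm play. The pattern repeats every quarter turn: the lid drops on when the bar points at two opposite clips (within about 3 degrees), so turning it 45 degrees or less is enough.
- clip_1 (a joint): Angle (rad) of the steel clip on the drum's +x side. 0: lying flat over the lid's rim, pointing at the drum's axis; 1.57: standing straight up; more: leaning outward (stop at 2.3). Pin: level, tangential, 82 mm from the drum's axis and 70.5 mm above the drum's underside. Plate 60 mm wide, 42 mm long from the pin and 3 mm thick; stiff hinge (friction 0.06 N m), it stays where it is left.
- clip_1_tip (a point): Middle of the free edge of the clip on the drum's +x side, 42 mm from its pin.
- clip_2 (a joint): Angle (rad) of the steel clip on the drum's +y side. 0: lying flat over the lid's rim, pointing at the drum's axis; 1.57: standing straight up; more: leaning outward (stop at 2.3). Pin: level, tangential, 82 mm from the drum's axis and 70.5 mm above the drum's underside. Plate 60 mm wide, 42 mm long from the pin and 3 mm thick; stiff hinge (friction 0.06 N m), it stays where it is left.
- clip_2_tip (a point): Middle of the free edge of the clip on the drum's +y side, 42 mm from its pin.
- clip_3 (a joint): Angle (rad) of the steel clip on the drum's -x side. 0: lying flat over the lid's rim, pointing at the drum's axis; 1.57: standing straight up; more: leaning outward (stop at 2.3). Pin: level, tangential, 82 mm from the drum's axis and 70.5 mm above the drum's underside. Plate 60 mm wide, 42 mm long from the pin and 3 mm thick; stiff hinge (friction 0.06 N m), it stays where it is left.
- clip_3_tip (a point): Middle of the free edge of the clip on the drum's -x side, 42 mm from its pin.
- clip_4 (a joint): Angle (rad) of the steel clip on the drum's -y side. 0: lying flat over the lid's rim, pointing at the drum's axis; 1.57: standing straight up; more: leaning outward (stop at 2.3). Pin: level, tangential, 82 mm from the drum's axis and 70.5 mm above the drum's underside. Plate 60 mm wide, 42 mm long from the pin and 3 mm thick; stiff hinge (friction 0.06 N m), it stays where it is left.
- clip_4_tip (a point): Middle of the free edge of the clip on the drum's -y side, 42 mm from its pin.
- jar: Steel lidded jar, 107 mm diameter, 116 mm high, loose, a bystander close to the drum, between two clips; not to be moved. Origin: centre of its underside.
- small_bottle: Small white bottle with a screw cap, 46 mm diameter, 80 mm high, loose, a bystander close to the drum, between two clips; not to be moved. Origin: centre of its underside.
- carton: Small carton, 58 x 88 x 62 mm high, loose, a bystander close to the drum, between two clips; not to be moved. Origin: centre of its underside.
- roll: Roll of labels lying flat, 64 mm diameter, 32 mm high, loose, a bystander close to the drum, between two clips; not to be moved. Origin: centre of its underside.
Not all that is in view belongs to the job. What is shaped like the lid but blue or purple is not meant.

How it is judged:
By the outcome, as a careful person would: the job done as asked, in the order asked, and still so for the second after the job is handed in, with the robot touching nothing.
It also fails if it takes over 72 s, if anything falls off the work surface, if the arm or the gripper's body presses on something with over 40 N, if the wrist force passes 120 N, or if a joint passes its speed limit or range.

## Working session

There is one attempt and no reset: what is moved stays moved. The work goes in short steps, Python scripts to look and compute and a tool call to move; the robot and the scene stay as the last step left them, time stands still between calls to the robot, and variables do not carry over. Pictures are saved under pics/ and viewed, and the job is handed in when it is done.

Besides the shell and the picture viewer there is one more tool, called after "Emit:" by a JSON object that holds its "op" and its "data". apply_moves: Moves the arm, as the interface text tells. Its arguments: {"type":"object","properties":{"motion":{"type":"array"},"newtons":{"type":"number"}},"required":["motion"]}

```bash
mkdir -p pics
python3 - <<'E'
from plant import *
import cv2,json
for n in ("scene","top"):
    im=get_image(n); cv2.imwrite(f"pics/{n}0.png",im[:,:,::-1])
    p=camera_params(n); print(n,p)
o=get_obs(); print(o)
for c in ("scene","top"):
  for q in ("drum","drum_top","lid","lid_handle","clip_1_tip"):
    print(c,q,[(round(d["conf"],2),[round(float(v),1) for v in d["xy"]]) for d in landmark_of(q,c)][:8])
E
```

```text
scene {'fx': 537.8048050479681, 'fy': 537.8048050479681, 'cx': 317.8775434239117, 'cy': 238.55099637039984, 'cam_to_world': array([[ 8.49404530e-01, -3.28976901e-01,  4.12657416e-01,
         2.18575138e+02],
       [-5.27588602e-01, -5.48206785e-01,  6.48937276e-01,
        -3.45337464e+02],
       [ 1.27362215e-02, -7.68923611e-01, -6.39213790e-01,
         6.35933632e+02],
       [ 0.00000000e+00,  0.00000000e+00,  0.00000000e+00,
         1.00000000e+00]])}
top {'fx': 567.436359769464, 'fy': 567.436359769464, 'cx': 315.22363000017003, 'cy': 235.04044352687814, 'cam_to_world': array([[-3.37642289e-03, -9.99239222e-01,  3.88532691e-02,
         5.11369886e+02],
       [-9.99897762e-01,  2.83368412e-03, -1.40155356e-02,
         1.80393895e+02],
       [ 1.38947751e-02, -3.88966192e-02, -9.99146630e-01,
         9.47327407e+02],
       [ 0.00000000e+00,  0.00000000e+00,  0.00000000e+00,
         1.00000000e+00]])}
{'clock': 0.1, 'joint_pos': array([ 6.56959406e+01,  1.58771137e+01, -1.59036105e+00,  7.26509218e+01,
       -2.10303317e-03,  8.40770370e+01]), 'joint_vel': array([ 0.02
[... 459 characters left out ...]
), 'ft_force': array([ 0.34665459, -0.78417512, -1.14320402]), 'moment': array([0.07485272, 0.01007168, 0.04796218]), 'grip_width': 85.29739351596561}
scene drum [(0.97, [352.8, 342.2])]
scene drum_top [(0.46, [321.2, 331.6])]
scene lid [(0.95, [354.5, 306.7]), (0.87, [238.3, 279.5]), (0.76, [373.0, 230.3])]
scene lid_handle [(0.87, [356.2, 295.3]), (0.73, [378.0, 221.3]), (0.65, [239.0, 271.5])]
scene clip_1_tip [(0.61, [386.8, 254.0]), (0.4, [356.8, 340.3])]
top drum []
top drum_top []
top lid [(0.88, [379.6, 229.8]), (0.64, [245.2, 288.9]), (0.58, [258.0, 124.3])]
top lid_handle [(0.78, [258.7, 119.4]), (0.71, [381.3, 230.1]), (0.65, [248.5, 291.0])]
top clip_1_tip [(0.7, [361.6, 183.1])]
```

View pics/scene0.png

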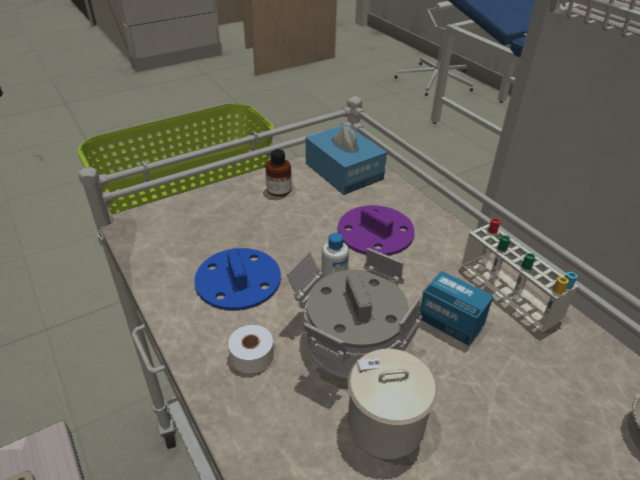

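View pics/top0.png

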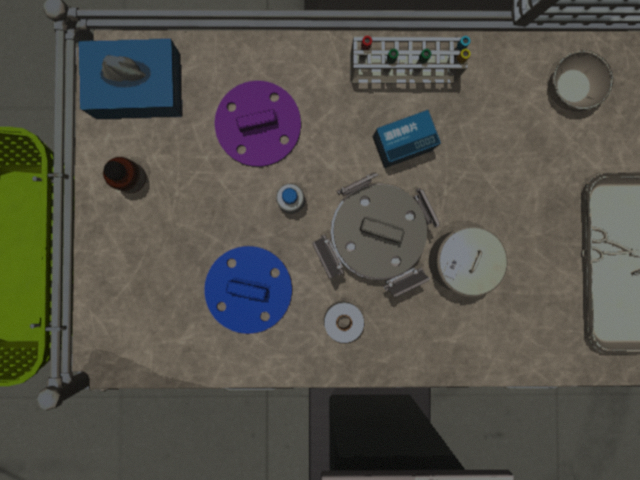

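Run:
```python
import cv2
a=cv2.imread("pics/top0.png")[170:350,160:340];cv2.imwrite("pics/tc0.png",cv2.resize(a,None,fx=3.3,fy=3.3,interpolation=2))
a=cv2.imread("pics/scene0.png")[230:400,250:460];cv2.imwrite("pics/sc0.png",cv2.resize(a,None,fx=3.3,fy=3.3,interpolation=2))
```

```text
(no output)
```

View pics/tc0.png

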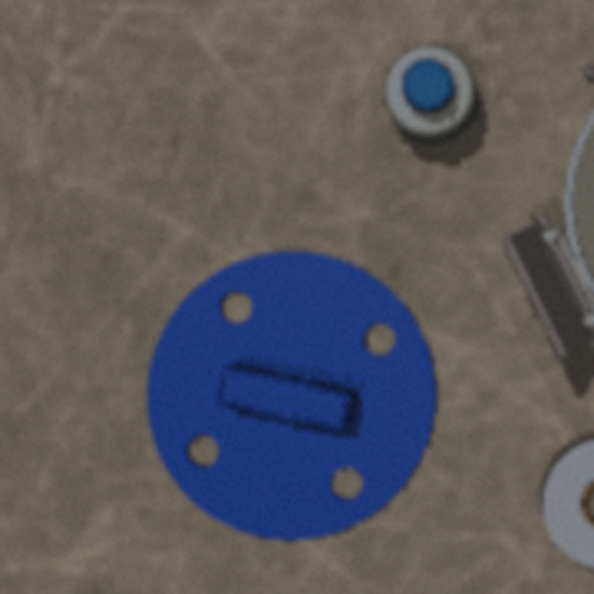

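View pics/sc0.png

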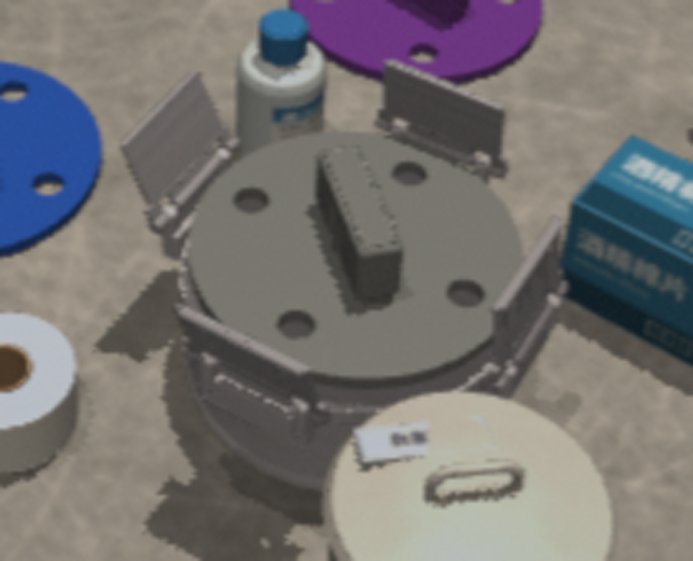

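The grey lid on its drum is at about (380,231) in top and (356,305) in scene. The jar, roll, bottle and carton stand around it, and the blue and purple lids are decoys.

```bash
cat > h.py <<'E'
import numpy as np,cv2
from plant import *
def proj(n,P):
    p=camera_params(n);T=np.linalg.inv(np.array(p["cam_to_world"]));P=np.atleast_2d(P)
    c=P@T[:3,:3].T+T[:3,3]
    return np.c_[p["fx"]*c[:,0]/c[:,2]+p["cx"],p["fy"]*c[:,1]/c[:,2]+p["cy"]]
def back(n,uv,z):
    p=camera_params(n);T=np.array(p["cam_to_world"]);uv=np.atleast_2d(uv)
    d=np.c_[(uv[:,0]-p["cx"])/p["fx"],(uv[:,1]-p["cy"])/p["fy"],np.ones(len(uv))]@T[:3,:3].T
    s=(z-T[2,3])/d[:,2]
    return T[:3,3]+d*s[:,None]
E
python3 - <<'E'
from h import *
a=cv2.imread("pics/top0.png")[160:310,300:480];cv2.imwrite("pics/tc1.png",cv2.resize(a,None,fx=4,fy=4,interpolation=2))
def cl(uv):print(back("top",uv,77).round(1))
cl([[379.6,229.8]])
for c in ("top","scene"):
  for q in ("jar","small_bottle","carton","roll"):
    L=landmark_of(q,c); print(c,q,[(round(d["conf"],2),back(c,d["xy"],0).round(0).tolist()) for d in L][:2])
E
```

```text
[[553.   69.1  77. ]]
top jar [(0.79, [[512.0, -72.0, 0.0]])]
top small_bottle [(0.86, [[607.0, 203.0, 0.0]])]
top carton [(0.58, [[708.0, 18.0, 0.0]])]
top roll [(0.68, [[405.0, 123.0, 0.0]])]
scene jar [(0.92, [[505.0, -69.0, 0.0]])]
scene small_bottle [(0.61, [[600.0, 202.0, 0.0]])]
scene carton [(0.79, [[700.0, 21.0, 0.0]])]
scene roll [(0.66, [[408.0, 123.0, 0.0]])]
```

View pics/tc1.png

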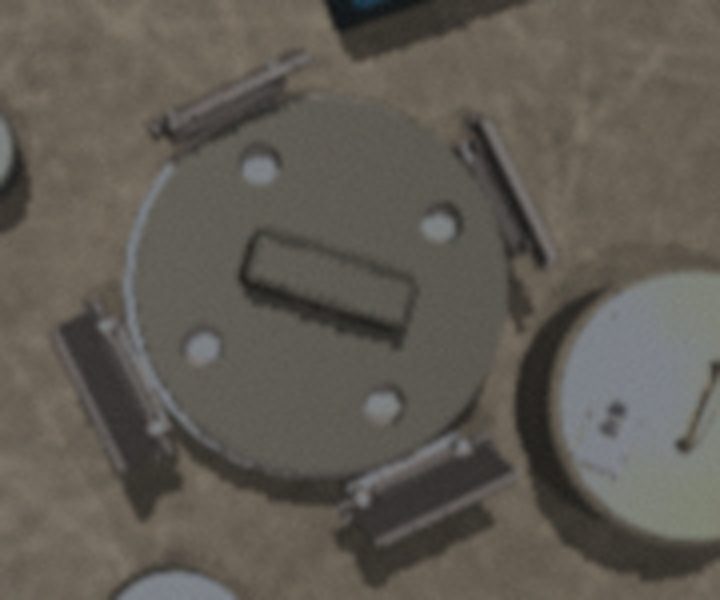

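Run:
```python
from h import *
f=lambda L:np.array(L,float)/4+[300,160]
H=back("top",f([[260,168],[440,224],[203,347],[383,406]]),77)[:,:2]
print(H.round(1),H.mean(0))
for a,b in((1,0),(3,2),(0,2),(1,3)):
    d=H[a]-H[b];print("holes dir",np.degrees(np.arctan2(d[1],d[0])),np.linalg.norm(d))
K=back("top",f([[105,322],[158,428],[362,497],[463,448]]),72)[:,:2]
c=H.mean(0)
for i in(0,2):
    d=K[i+1]-K[i];m=K[i:i+2].mean(0)-c;print("pin dir",np.degrees(np.arctan2(d[1],d[0])),"mid dir",np.degrees(np.arctan2(m[1],m[0])),np.linalg.norm(m),np.linalg.norm(d))
B=back("top",f([[255,262],[405,304]]),107)[:,:2] # rough
B=back("top",f([[257,230],[415,284],[403,333],[245,280]]),107)[:,:2]
print(B, B.mean(0)); d=B[0]-B[1];print(np.degrees(np.arctan2(d[1],d[0])))
```

```text
[[595.9  91.3]
 [574.2  22.1]
 [527.1 113.7]
 [504.2  44.7]] [550.3417246   67.93890496]
holes dir -107.44940002183586 72.61724923595204
holes dir -108.32469451407557 72.7124397086337
holes dir -17.99893706547057 72.40675074223172
holes dir -17.923062465251157 73.51670058142065
pin dir -153.65880670077266 mid dir 114.88062464942449 80.52348479822581 45.66616790283207
pin dir -64.5021385098356 mid dir -153.87295198410885 80.00149371261611 43.449526290213925
[[569.92108507  95.67009699]
 [549.68207703  37.03950832]
 [531.49124979  41.6751814 ]
 [551.34099194 100.25433818]] [550.60885096  68.65978122]
70.95556274526767
```

```bash
cat >> h.py <<'E'
def model(c,yd,yl,q,zl=70):
    """returns list of polylines (world)"""
    out=[];t=np.linspace(0,2*np.pi,60)
    C=np.array([c[0],c[1],0.])
    out.append(C+np.c_[72*np.cos(t),72*np.sin(t),0*t+zl+7])
    out.append(C+np.c_[76*np.cos(t),76*np.sin(t),0*t+60])
    R=lambda a:np.array([[np.cos(a),-np.sin(a),0],[np.sin(a),np.cos(a),0],[0,0,1]])
    for k in range(4):
        a=np.radians(yl+45+90*k);out.append(C+np.c_[52*np.cos(a)+8*np.cos(t),52*np.sin(a)+8*np.sin(t),0*t+zl+7])
    b=np.array([[32,10,zl+37],[32,-10,zl+37],[-32,-10,zl+37],[-32,10,zl+37],[32,10,zl+37.]]);out.append(C+b@R(np.radians(yl)).T)
    for k in range(4):
        r=82-42*np.cos(q[k]);z=70.5+42*np.sin(q[k])
        p=np.array([[82,-30,70.5],[r,-30,z],[r,30,z],[82,30,70.5],[82,-30,70.5]]);out.append(C+p@R(np.radians(yd+90*k)).T)
    return out
def overlay(n,im,polys,fn,roi,s):
    x0,y0,x1,y1=roi
    a=cv2.resize(im[y0:y1,x0:x1],None,fx=s,fy=s,interpolation=2)
    for P in polys:
        uv=((proj(n,P)+.5-[x0,y0])*s).astype(int);cv2.polylines(a,[uv],False,(0,255,255),1)
    cv2.imwrite(fn,a)
E
python3 - <<'E'
from h import *
m=model((550.5,68),26,72,[1.7,2.0,2.0,1.8])
overlay("top",cv2.imread("pics/top0.png"),m,"pics/o1.png",(300,160,480,310),4)
overlay("scene",cv2.imread("pics/scene0.png"),m,"pics/o2.png",(270,230,450,380),4)
E
```

```text
(no output)
```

View pics/o1.png

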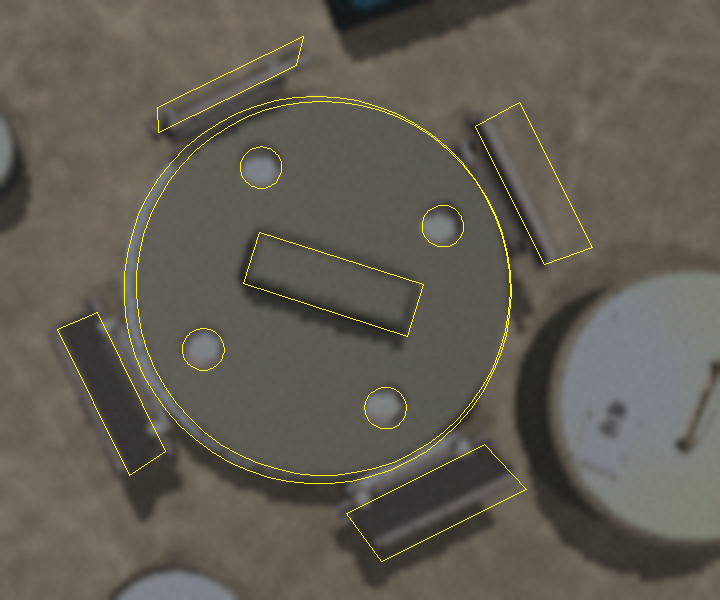

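View pics/o2.png

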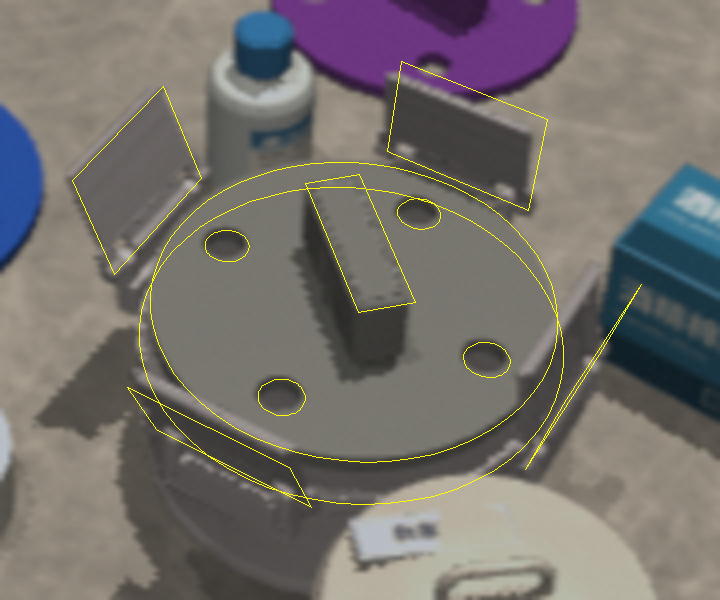

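```bash
python3 -c "
import plant;print([n for n in dir(plant) if not n.startswith('__')])
for k in('tips_ahead',): print(getattr(plant,k,None))"
```

```text
['MotionError', 'camera_params', 'finish_job', 'get_image', 'get_obs', 'landmark_of', 'recognise', 'tips_ahead']
22.0
```

Emit:
{"op": "apply_moves", "data": {"motion": [[[0,0,0,-0.0455,-0.0352,0,0],[0,0,0,-0.0455,-0.0352,0,0],[0,0,0,-0.0455,-0.0352,0,0],[0,0,0,-0.0455,-0.0352,0,0],[0,0,0,-0.0455,-0.0352,0,0],[0,0,0,-0.0455,-0.0352,0,0],[0,0,0,-0.0455,-0.0352,0,0],[0,0,0,-0.0455,-0.0352,0,0]]], "newtons": 40}}

```text
clock: 2.0
tcp_pos: [454.7, 209.5, 217.4]
eef_rot: [[-0.949, 0.315, 0.001], [0.315, 0.949, 0.0], [-0.001, 0.001, -1.0]]
ft_force: [0.2, -0.3, -0.3]
grip_width: 85.3
```

Emit:
{"op": "apply_moves", "data": {"motion": [[[0,0,0,-0.0452,-0.0347,0,0],[0,0,0,-0.0452,-0.0347,0,0],[0,0,0,-0.0452,-0.0347,0,0],[0,0,0.18,0,0,0,0],[0,0,0.18,0,0,0,0],[0,0,0.18,0,0,0,0],[0,0,0.18,0,0,0,0],[0,0,0.18,0,0,0,0]]]}}

```text
clock: 3.0
tcp_pos: [549.6, 69.5, 217.1]
eef_rot: [[-0.337, 0.941, 0.0], [0.941, 0.337, -0.0], [-0.0, 0.0, -1.0]]
ft_force: [0.0, 0.2, 0.5]
grip_width: 85.1
```

Emit:
{"op": "apply_moves", "data": {"motion": [[[0,0,0.166,0,0,0.01,60],[0,0,0.166,0,0,0.01,60],[0,0,0.166,0,0,0.01,60],[0,0,0.166,0,0,0.01,60],[0,0,0,0,0,0.01,60],[0,0,0,0,0,0.01,60],[0,0,0,0,0,0,60],[0,0,0,0,0,0,60]]]}}

```text
clock: 4.0
tcp_pos: [549.8, 69.6, 157.2]
eef_rot: [[0.308, 0.951, 0.0], [0.951, -0.308, -0.0], [0.0, 0.0, -1.0]]
ft_force: [-0.0, -0.5, -0.2]
grip_width: 65.7
```

Emit:
{"op": "apply_moves", "data": {"motion": [[[0,0,0,-0.0013,0.0012,0.013,60],[0,0,0,0,0,0.015,60],[0,0,0,0,0,0.015,60],[0,0,0,0,0,0.01,60],[0,0,0,0,0,0,255],[0,0,0,0,0,0,255],[0,0,0,0,0,0,255],[0,0,0,0,0,0,255]]], "newtons": 40}}

```text
clock: 5.0
tcp_pos: [550.8, 67.9, 104.6]
eef_rot: [[0.309, 0.951, 0.001], [0.951, -0.309, 0.0], [0.0, 0.001, -1.0]]
ft_force: [-0.5, -0.2, 0.7]
grip_width: -0.1
```

Run:
```python
from h import *
o=get_obs();print(o["tcp_pos"],o["ft_force"],o["moment"],o["grip_width"])
im=get_image("scene")[:,:,::-1];cv2.imwrite("pics/s2.png",cv2.resize(im[180:400,230:470],None,fx=3,fy=2.7))
```

```text
[550.80708133  67.9418179  104.58085226] [-0.52829881 -0.19749593  0.66464795] [ 0.00042769  0.01436797 -0.02429427] -0.059578371489000755
```

View pics/s2.png

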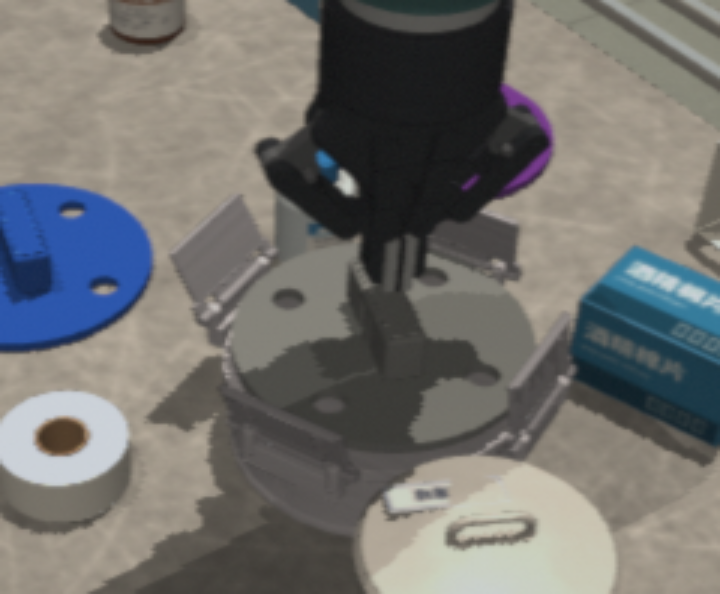

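Run:
```python
from h import *
for z in (82.6,95,107,115,125): print(z,proj("scene",[[550.8,67.9,z]]).round(1))
im=get_image("scene")[:,:,::-1];cv2.imwrite("pics/s3.png",cv2.resize(im[230:350,280:440],None,fx=5,fy=5,interpolation=2))
im=get_image("top")[:,:,::-1];cv2.imwrite("pics/t3.png",cv2.resize(im[160:310,300:480],None,fx=4,fy=4,interpolation=2))
print(proj("top",[[550.8,67.9,z]]).round(1))
```

```text
82.6 [[358.4 302.1]]
95 [[358.9 295.9]]
107 [[359.4 289.8]]
115 [[359.8 285.7]]
125 [[360.3 280.5]]
[[384.7 229.7]]
```

View pics/s3.png

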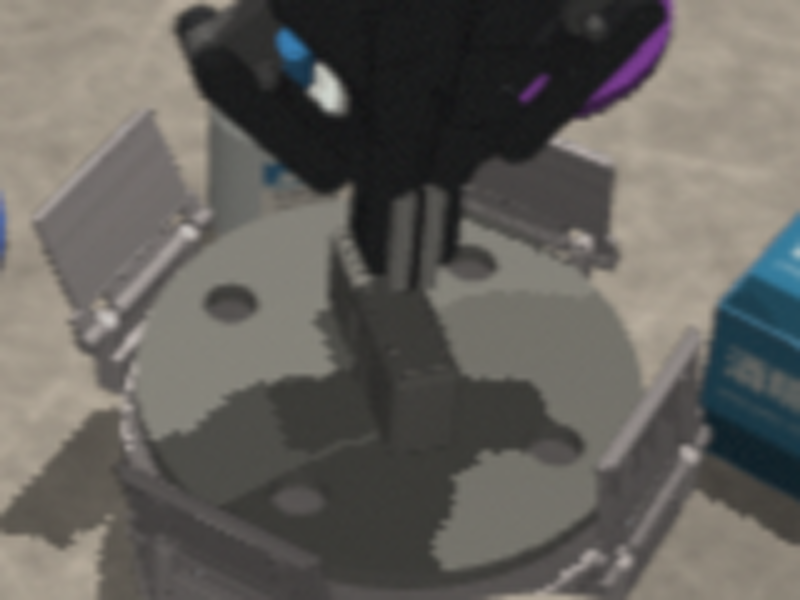

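View pics/t3.png

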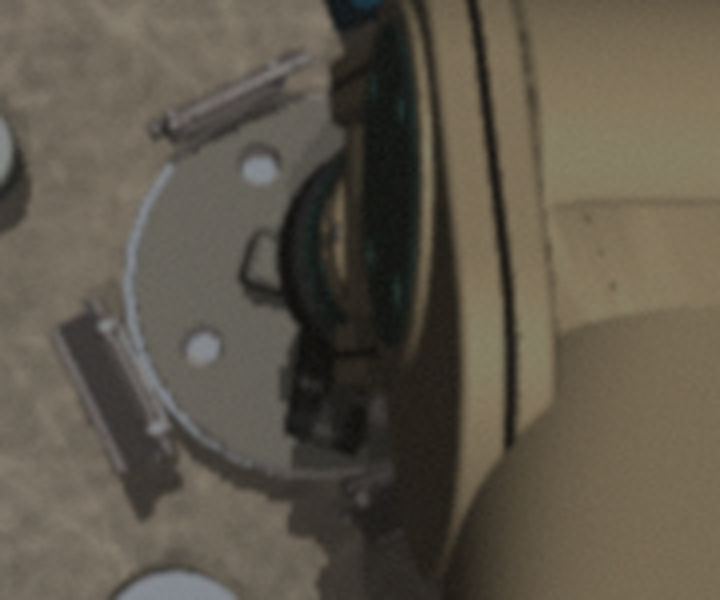

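Emit:
{"op": "apply_moves", "data": {"motion": [[[0,0,0,0,0,0,100],[0,0,0,0,0,0,100],[0,0,0,0,0,0,100],[0,0,0,0,0,0,100],[0,0,0,0,0,0,100],[0,0,0,0,0,0,100],[0,0,0,0,0,0,100],[0,0,0,0,0,0,100]]]}}

```text
clock: 6.15
tcp_pos: [550.3, 67.9, 104.0]
eef_rot: [[0.309, 0.951, 0.0], [0.951, -0.309, -0.0], [0.0, 0.0, -1.0]]
ft_force: [0.5, -0.0, -0.5]
grip_width: 52.0
```

Run:
```python
from h import *
im=get_image("scene")[:,:,::-1];cv2.imwrite("pics/s4.png",cv2.resize(im[210:330,280:440],None,fx=5,fy=5,interpolation=2))
print(get_obs()["ft_force"])
```

```text
[-0.38729856 -0.07311026 -0.29262857]
```

View pics/s4.png

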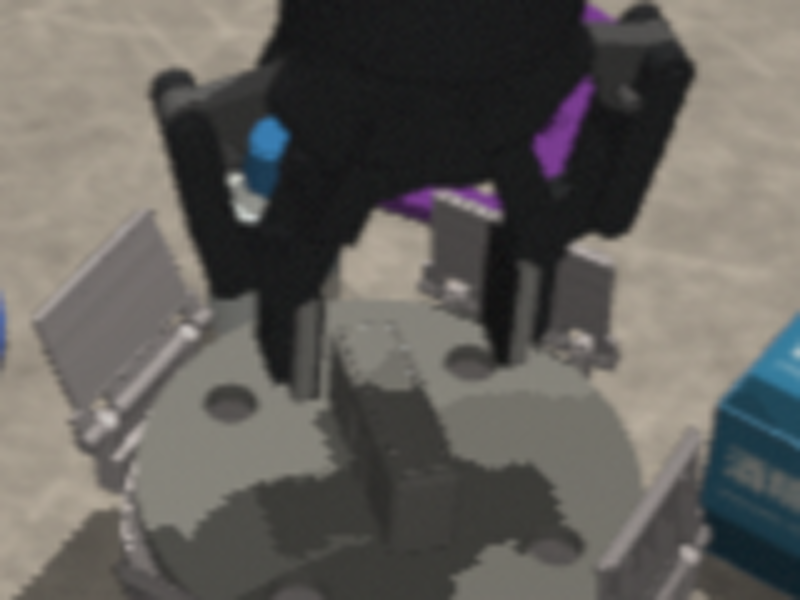

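Run:
```python
from h import *
c=np.array([550.3,67.9,0]);y=np.array([.951,-.309,0])
for z in (82,95,105,115): print(z,proj("scene",[c-29*y+[0,0,z],c+29*y+[0,0,z]]).round(1).tolist())
# assume tip mid pixel; back-project at heights
for z in (82,95,105,115): print(z,back("scene",[[340,288],[384,282]],z).round(0).tolist())
```

```text
82 [[338.2, 305.9], [377.5, 299.1]]
95 [[338.6, 299.5], [378.3, 292.7]]
105 [[338.9, 294.4], [378.9, 287.6]]
115 [[339.1, 289.2], [379.5, 282.5]]
82 [[544.0, 105.0, 82.0], [607.0, 82.0, 82.0]]
95 [[537.0, 95.0, 95.0], [598.0, 72.0, 95.0]]
105 [[531.0, 86.0, 105.0], [591.0, 64.0, 105.0]]
115 [[525.0, 78.0, 115.0], [584.0, 56.0, 115.0]]
```

Emit:
{"op": "apply_moves", "data": {"motion": [[[0,0,0,0,0,0.004,100],[0,0,0,0,0,0.004,100],[0,0,0,0,0,0.004,100],[0,0,0,0,0,0.004,100],[0,0,0,0,0,0.004,100],[0,0,0,0,0,0,100],[0,0,0,0,0,0,100],[0,0,0,0,0,0,100]]]}}

```text
clock: 7.2
tcp_pos: [550.5, 68.0, 84.2]
eef_rot: [[0.309, 0.951, 0.0], [0.951, -0.309, 0.0], [0.0, 0.0, -1.0]]
ft_force: [0.7, 0.1, 0.1]
grip_width: 51.9
```

Run:
```python
from h import *
im=get_image("scene")[:,:,::-1];cv2.imwrite("pics/s5.png",cv2.resize(im[210:330,280:440],None,fx=5,fy=5,interpolation=2))
print(get_obs()["ft_force"])
```

```text
[-0.17613486 -1.17583221  0.5216922 ]
```

View pics/s5.png

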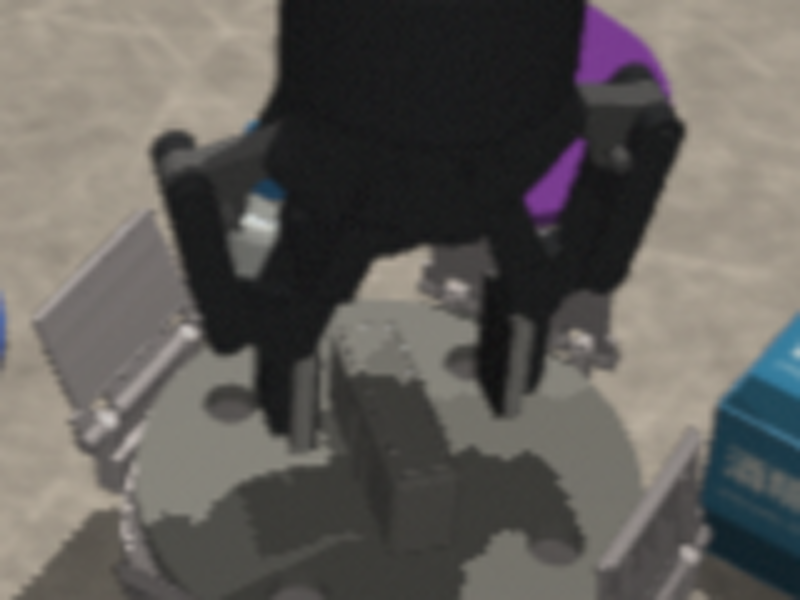

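Emit:
{"op": "apply_moves", "data": {"motion": [[[0,0,0,0,0,0.003,100],[0,0,0,0,0,0.003,100],[0,0,0,0,0,0,255],[0,0,0,0,0,0,255],[0,0,0,0,0,0,255],[0,0,0,0,0,0,255],[0,0,0,0,0,0,255],[0,0,0,0,0,0,255]]]}}

```text
clock: 8.25
tcp_pos: [550.3, 68.0, 78.0]
eef_rot: [[0.309, 0.951, 0.0], [0.951, -0.309, -0.0], [-0.0, 0.0, -1.0]]
ft_force: [-0.0, 0.3, -0.1]
grip_width: 19.3
```

Run:
```python
from h import *
im=get_image("scene")[:,:,::-1];cv2.imwrite("pics/s6.png",cv2.resize(im[210:330,280:440],None,fx=5,fy=5,interpolation=2))
o=get_obs();print(o["ft_force"],o["moment"],o["joint_pos"])
```

```text
[ 0.41401219 -0.21094779  0.22424591] [-0.02305414  0.00725077  0.03786909] [ 3.55040305e-01  1.51726820e+01 -2.03563481e+01  5.44706134e+01
 -1.47596162e-03  1.08349993e+02]
```

View pics/s6.png

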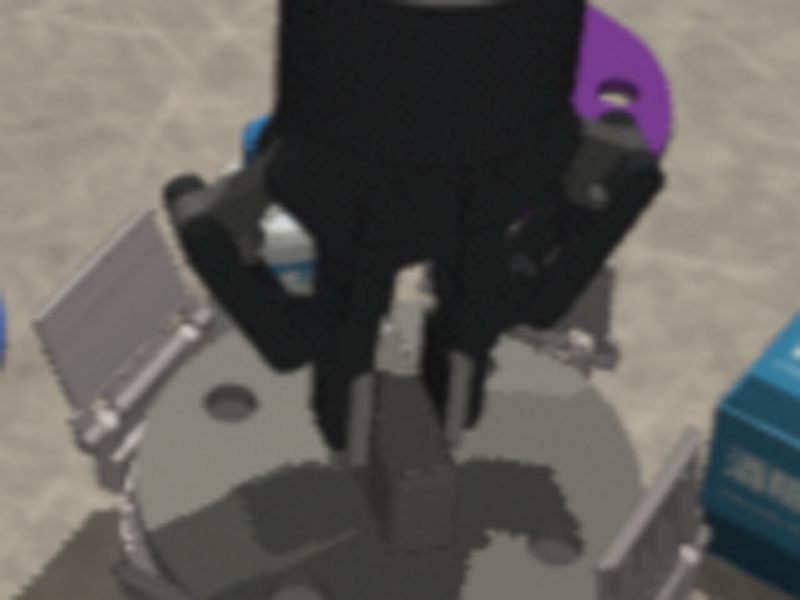

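Emit:
{"op": "apply_moves", "data": {"motion": [[[0,0,-0.08,0,0,0,255],[0,0,-0.1,0,0,0,255],[0,0,-0.1,0,0,0,255],[0,0,-0.1,0,0,0,255],[0,0,-0.1,0,0,0,255],[0,0,-0.1,0,0,0,255],[0,0,-0.08,0,0,0,255],[0,0,-0.06,0,0,0,255]]]}}

```text
clock: 9.3
tcp_pos: [549.9, 67.9, 77.6]
eef_rot: [[-0.397, 0.918, -0.001], [0.918, 0.397, -0.0], [0.0, -0.001, -1.0]]
ft_force: [0.8, -0.7, -2.4]
grip_width: 19.1
```

Run:
```python
from h import *
m=model((550.5,68),26,72+41.3,[1.7,2.0,1.65,1.6])
im=get_image("scene")[:,:,::-1];overlay("scene",im,m,"pics/s7.png",(270,230,450,380),4)
o=get_obs();print(o["ft_force"],o["moment"],np.degrees(np.arctan2(o["eef_rot"][1,1],o["eef_rot"][0,1])))
```

```text
[ 0.26634047 -0.66532943 -2.40096276] [-0.07061636 -0.07993252 -0.04644186] 23.446036801370155
```

View pics/s7.png

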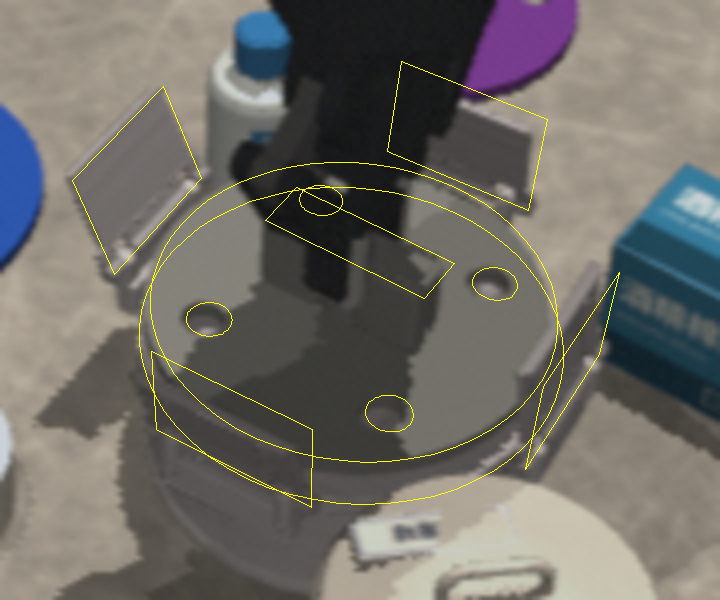

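Emit:
{"op": "apply_moves", "data": {"motion": [[[0,0,-0.025,0,0,0,255],[0,0,-0.02,0,0,0,255],[0,0,0,0,0,0.002,255],[0,0,0,0,0,0.002,255],[0,0,0,0,0,0.002,255],[0,0,0,0,0,0,255],[0,0,0,0,0,0,255],[0,0,0,0,0,0,255]]]}}

```text
clock: 10.35
tcp_pos: [550.4, 67.9, 72.1]
eef_rot: [[-0.436, 0.9, 0.0], [0.9, 0.436, -0.0], [-0.0, 0.0, -1.0]]
ft_force: [-0.0, 0.2, -2.9]
grip_width: 18.5
```

Run:
```python
from h import *
o=get_obs();print(o["ft_force"],o["moment"],o["tcp_pos"],np.degrees(np.arctan2(o["eef_rot"][1,1],o["eef_rot"][0,1])))
```

```text
[-0.01366353  0.15731423 -2.85480168] [-0.01750204  0.01208919  0.05075758] [550.39917857  67.94566895  72.09271311] 25.839038082846706
```

Emit:
{"op": "apply_moves", "data": {"motion": [[[0,0,0,0,0,0.001,255],[0,0,0,0,0,0.001,255],[0,0,0,0,0,0.001,255],[0,0,0,0,0,0.001,255],[0,0,0,0,0,0.001,255],[0,0,0,0,0,0,255],[0,0,0,0,0,0,255],[0,0,0,0,0,0,255]]]}}

```text
clock: 11.35
tcp_pos: [550.3, 67.9, 68.0]
eef_rot: [[-0.436, 0.9, 0.0], [0.9, 0.436, -0.0], [-0.0, 0.0, -1.0]]
ft_force: [-3.5, 0.0, 5.5]
grip_width: 19.1
```

Run:
```python
from h import *
m=model((550.5,68),26,116,[1.7,2.0,1.65,1.6],60)
im=get_image("scene")[:,:,::-1];overlay("scene",im,m,"pics/s8.png",(270,230,450,380),4)
o=get_obs();print(o["ft_force"],o["moment"],o["tcp_pos"])
```

```text
[-2.76237093 -0.33287765  6.05655727] [-0.06018906  0.6854512   0.01759994] [550.30359972  67.9370227   68.07871051]
```

View pics/s8.png

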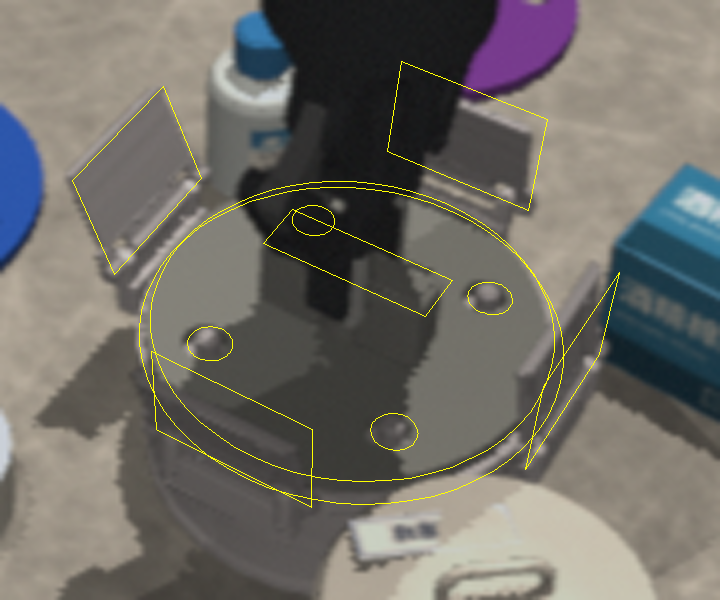

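Emit:
{"op": "apply_moves", "data": {"motion": [[[0,0,0,0,0,0,100],[0,0,0,0,0,0,100],[0,0,0,0,0,0,100],[0,0,0,0,0,0,100],[0,0,0,0,0,-0.015,100],[0,0,0,0,0,-0.015,100],[0,0,0,0,0,-0.015,200],[0,0,0,0,0,-0.015,255]]]}}

```text
clock: 12.4
tcp_pos: [550.8, 68.0, 128.7]
eef_rot: [[-0.436, 0.9, 0.001], [0.9, 0.436, -0.0], [-0.001, 0.001, -1.0]]
ft_force: [-0.3, -0.2, 0.3]
grip_width: 16.3
```

Emit:
{"op": "apply_moves", "data": {"motion": [[[0,0,0,0,0.03,0,255],[0,0,0,0,0.03,0,255],[0,0,0,0,0.03,0,255],[0,0,0,0,0.03,0,255],[0,0,0,0,0,0.012,255],[0,0,0,0,0,0.012,255],[0,0,0,0,0,0.011,255],[0,0,0,0,0,0,255]]]}}

```text
clock: 13.4
tcp_pos: [656.1, 119.7, 90.2]
eef_rot: [[-0.435, 0.9, -0.004], [0.9, 0.435, -0.0], [0.001, -0.004, -1.0]]
ft_force: [-0.1, 0.3, -0.3]
grip_width: -0.1
```

Run:
```python
from h import *
m=model((550.5,68),26,116,[1.6,2.0,1.65,1.6],60)
im=get_image("scene")[:,:,::-1];overlay("scene",im,m[:4],"pics/s9.png",(270,210,450,380),3.5)
im=get_image("top")[:,:,::-1];overlay("top",im,m[:4],"pics/t9.png",(300,160,480,310),4)
o=get_obs();print(o["ft_force"],o["moment"],o["tcp_pos"])
```

```text
[-0.31206137  0.08355191  0.29115051] [ 0.01972292 -0.01428345  0.06768833] [657.72736484 119.97305744  91.85502905]
```

View pics/s9.png

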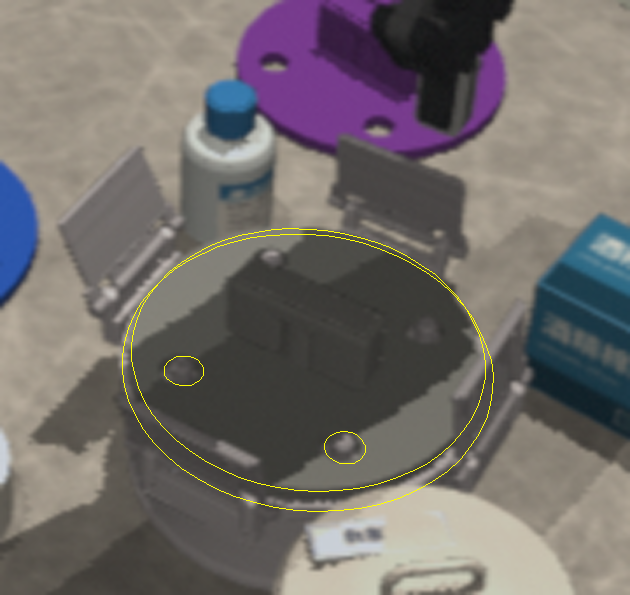

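View pics/t9.png

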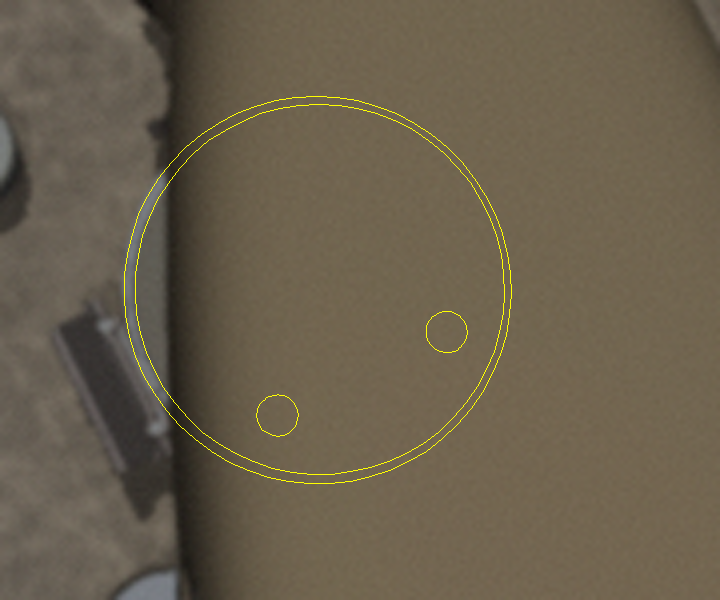

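Emit:
{"op": "apply_moves", "data": {"motion": [[[0,0,0,0,-0.01,0,255],[0,0,0,0,-0.01,0,255],[0,0,0,0,-0.01,0,255],[0,0,0,0,-0.01,0,255],[0,0,0,0,-0.01,0,255],[0,0,0,0,-0.01,0,255],[0,0,0,0,0,0.005,255],[0,0,0,0,0,0.005,255]]]}}

```text
clock: 14.5
tcp_pos: [598.1, 90.9, 83.7]
eef_rot: [[-0.435, 0.9, -0.011], [0.9, 0.435, -0.008], [-0.002, -0.014, -1.0]]
ft_force: [-20.2, -9.5, 23.8]
grip_width: 0.3
```

Run:
```python
from h import *
im=get_image("scene")[:,:,::-1];cv2.imwrite("pics/s10.png",cv2.resize(im[190:380,250:450],None,fx=3.5,fy=3.1,interpolation=2))
o=get_obs();print(o["ft_force"],o["moment"],o["tcp_pos"])
```

```text
[-15.46903231  -8.47758049  15.07261475] [-2.042266    3.22081472 -0.0070575 ] [596.6679267   90.30779685  82.33933344]
```

View pics/s10.png

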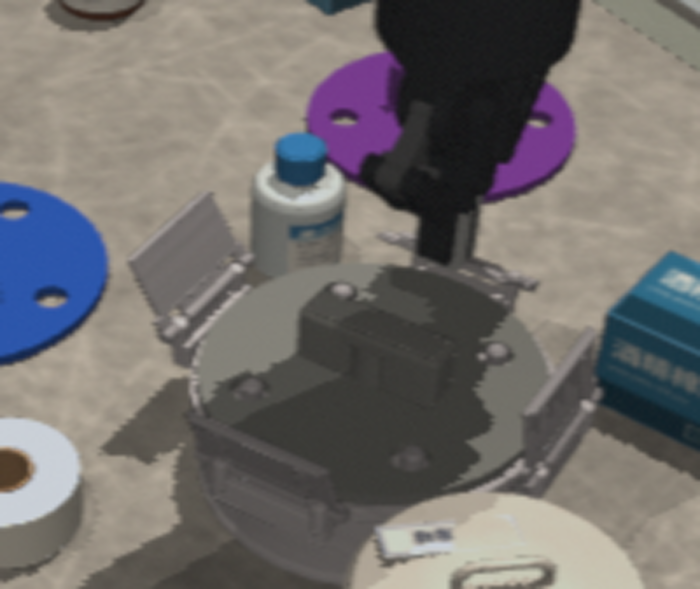

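Run:
```python
from h import *
im=cv2.imread("pics/s10.png")
im=get_image("scene")[:,:,::-1]
g=np.clip(im.astype(float)*1.8,0,255).astype(np.uint8)
cv2.imwrite("pics/s11.png",cv2.resize(g[230:310,330:430],None,fx=7,fy=7,interpolation=2))
o=get_obs();print(o["ft_force"],o["moment"],o["tcp_pos"])
```

```text
[-15.37552197  -9.69574931  16.1238067 ] [-1.98721716e+00  3.31419316e+00  8.16040426e-04] [596.50874513  90.19664454  82.05137217]
```

View pics/s11.png

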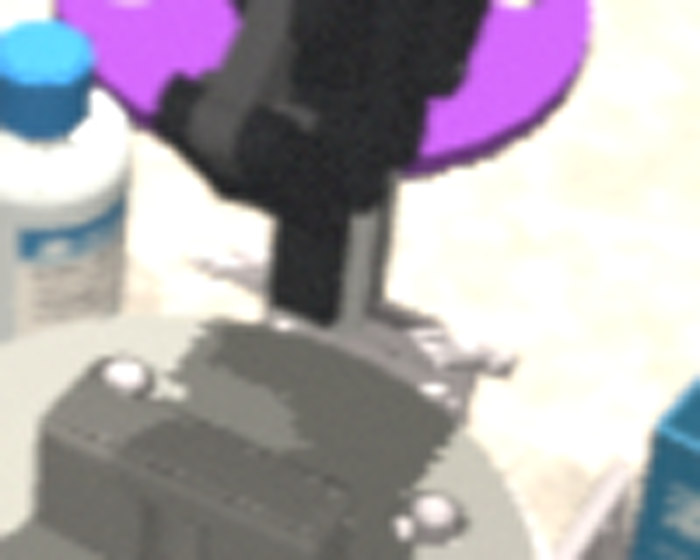

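Run:
```python
from h import *
im=get_image("scene")[:,:,::-1]
g=np.clip(im.astype(float)*1.5,0,255).astype(np.uint8)
m=model((550.5,68),26,116,[0.0]*4,60)[7:8]+model((550.5,68),26,116,[0.4]*4,60)[7:8]
overlay("scene",g,m,"pics/s12.png",(330,230,430,310),7)
print(proj("scene",[[596.5,90.2,z] for z in (72,80,90,100)]).round(1))
```

```text
[[374.4 286. ]
 [374.9 282.2]
 [375.4 277.3]
 [376.  272.3]]
```

View pics/s12.png

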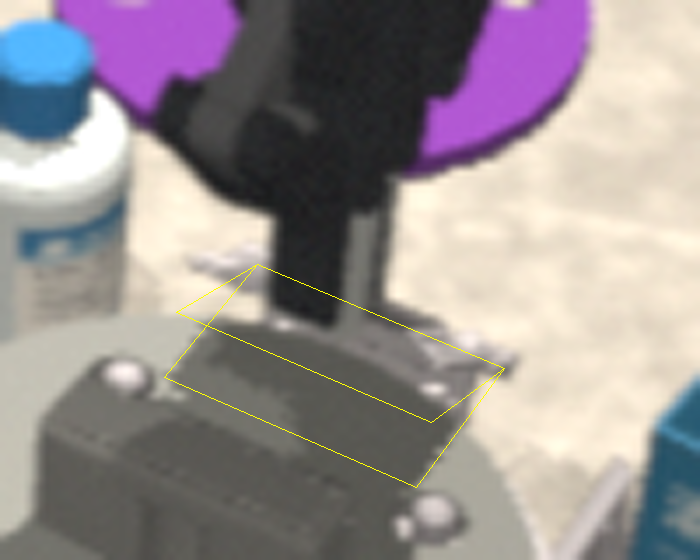

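Run:
```python
from h import *
for z in (70,85,99,115): print(z,proj("scene",[[656.5,119.7,z]]).round(1))
im=get_image("top")[:,:,::-1];cv2.imwrite("pics/t12.png",cv2.resize(im[160:310,300:480],None,fx=4,fy=4,interpolation=2))
im=get_image("scene")[:,:,::-1]
cv2.imwrite("pics/s13.png",cv2.resize(im[240:300,345:425],None,fx=9,fy=9,interpolation=2))
```

```text
70 [[394.  261.6]]
85 [[394.9 254.4]]
99 [[395.9 247.6]]
115 [[397.  239.6]]
```

View pics/t12.png

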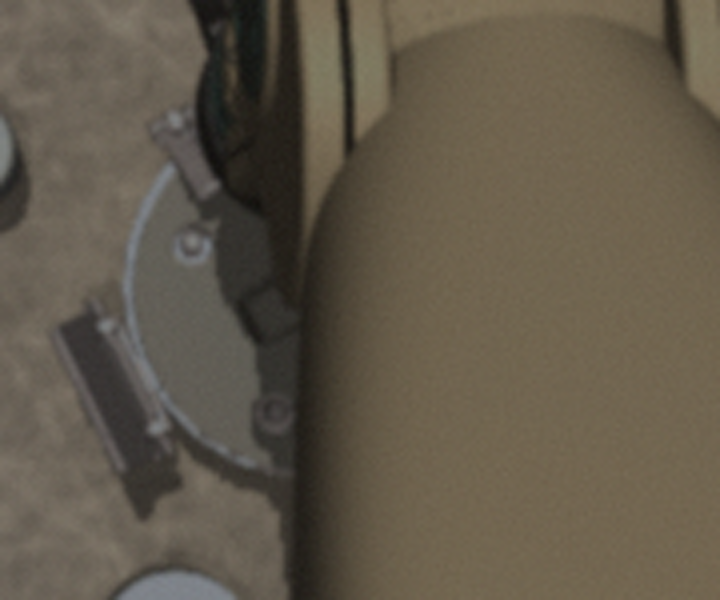

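View pics/s13.png

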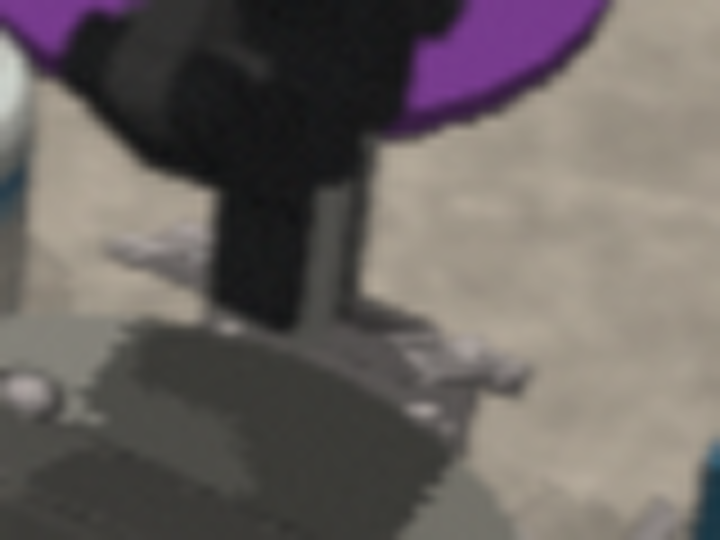

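Run:
```python
from h import *
im=cv2.imread("pics/t12.png")
a=get_image("top")[:,:,::-1];s=get_image("scene")[:,:,::-1]
m=sum([model((550.5,68),26,116,[q]*4,60)[7:8] for q in (0,.35,.7)],[])
overlay("top",a,m,"pics/t14.png",(320,170,420,245),7)
overlay("scene",s,m,"pics/s14.png",(345,240,425,300),9)
o=get_obs();print(o["ft_force"],o["moment"],o["tcp_pos"],o["clock"],o["joint_pos"])
```

```text
[-14.81632975  -8.69125313  15.32438956] [-1.9447779   3.41427969 -0.06645454] [596.37164004  90.13630297  81.88034808] 14.85 [  2.69787744  20.00973211 -13.05282353  57.81607829  -0.47534196
  66.95254717]
```

View pics/t14.png

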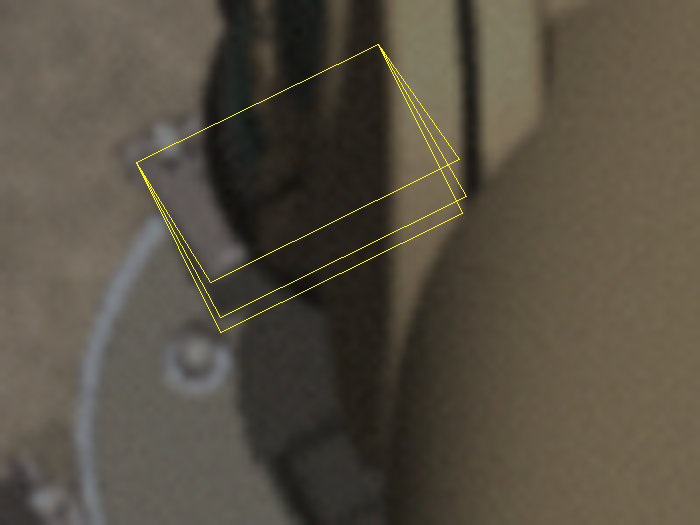

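View pics/s14.png

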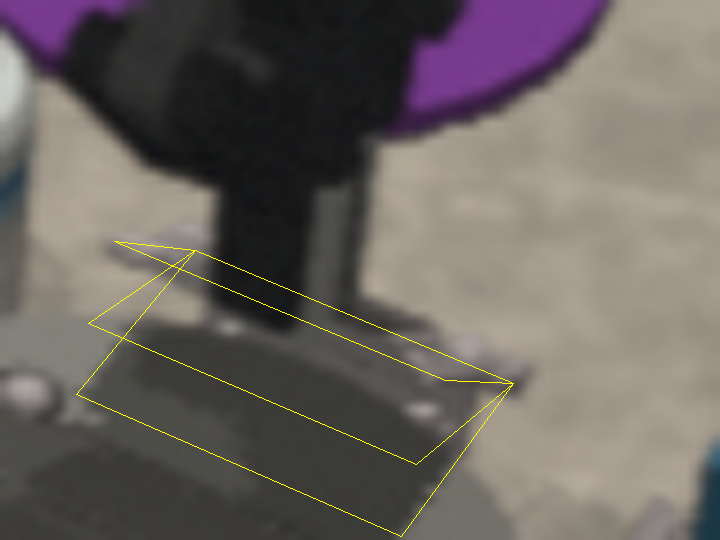

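Emit:
{"op": "apply_moves", "data": {"motion": [[[0,0,0,0,0,-0.006,255],[0,0,0,0,0,-0.006,255],[0,0,0,0,0.008,0,255],[0,0,0,0,0.007,0,255],[0,0,0,0,0,0.005,255],[0,0,0,0,0,0.005,255],[0,0,0,0,0,0.005,255],[0,0,0,0,0,0,255]]]}}

```text
clock: 15.85
tcp_pos: [616.9, 100.5, 78.1]
eef_rot: [[-0.436, 0.9, -0.002], [0.9, 0.436, -0.0], [0.001, -0.002, -1.0]]
ft_force: [0.5, -1.1, 0.3]
grip_width: -0.2
```

```bash
cat > look.py <<'E'
from h import *
import sys
n=sys.argv[1];roi=tuple(map(int,sys.argv[2].split(',')));qs=[float(v) for v in sys.argv[3].split(',')] if len(sys.argv)>3 else []
cam=sys.argv[4] if len(sys.argv)>4 else "scene"
s=get_image(cam)[:,:,::-1]
k=int(sys.argv[5]) if len(sys.argv)>5 else 1
m=sum([model((550.5,68),26,116,[q]*4,60)[6+k:7+k] for q in qs],[])
overlay(cam,np.clip(s*1.3,0,255).astype(np.uint8),m,f"pics/{n}.png",roi,min(800/(roi[2]-roi[0]),600/(roi[3]-roi[1])))
o=get_obs();print(o["ft_force"].round(1),o["moment"].round(2),o["tcp_pos"].round(1),o["grip_width"],o["clock"])
E
python3 look.py s15 340,230,440,305
```

```text
[-0.1 -0.8 -0.2] [-0.   -0.03 -0.03] [617.3 100.5  78.5] -0.4524793320481376 15.9
```

View pics/s15.png

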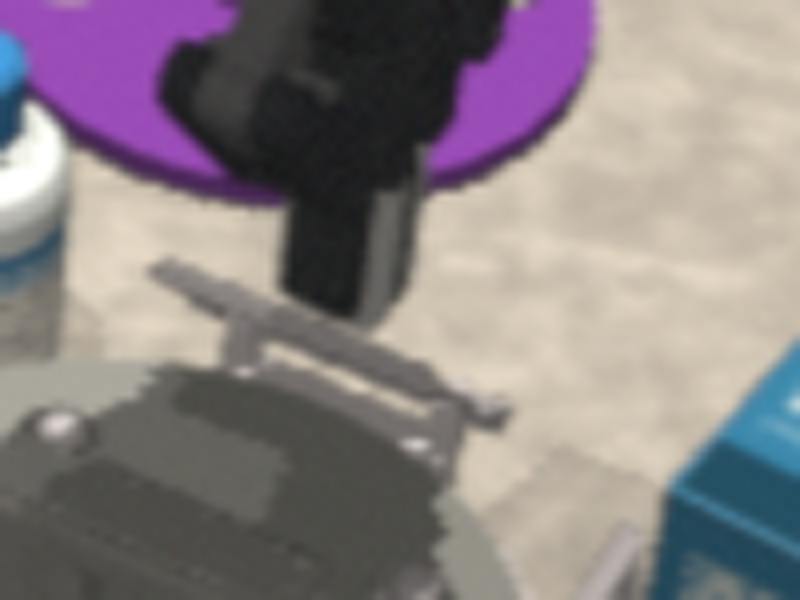

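Emit:
{"op": "apply_moves", "data": {"motion": [[[0,0,0,0,0,0.003,255],[0,0,0,0,0,0.003,255],[0,0,0,0,0,0.002,255],[0,0,0,0,0,0.002,255],[0,0,0,0,0,0,255],[0,0,0,0,0,0,255],[0,0,0,0,0,0,255],[0,0,0,0,0,0,255]]]}}

```text
clock: 16.9
tcp_pos: [618.1, 100.5, 69.1]
eef_rot: [[-0.436, 0.9, 0.001], [0.9, 0.436, -0.0], [-0.001, 0.0, -1.0]]
ft_force: [1.1, -0.1, 4.0]
grip_width: 0.1
```

```bash
python3 look.py s16 340,230,440,305 0,0.4; python3 -c "
from h import *
print(proj('scene',[[617,100.5,z] for z in (75,85,95)]).round(1))"
```

```text
[ 1.2 -0.5  3.1] [-0.11 -0.29  0.01] [618.1 100.5  69.1] 0.18355109152301496 16.95
[[381.5 275.5]
 [382.1 270.7]
 [382.7 265.8]]
```

View pics/s16.png

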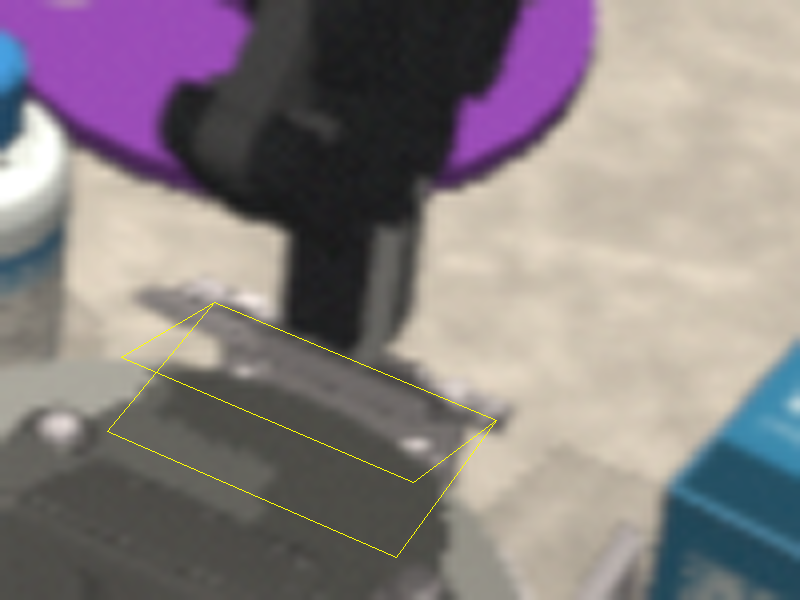

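Emit:
{"op": "apply_moves", "data": {"motion": [[[0,0,0,0,-0.003,0,255],[0,0,0,0,-0.003,0,255],[0,0,0,0,-0.003,0,255],[0,0,0,0,-0.003,0,255],[0,0,0,0,-0.003,0,255],[0,0,0,0,-0.003,0,255],[0,0,0,0,0,0,255],[0,0,0,0,0,0,255]]]}}

```text
clock: 17.95
tcp_pos: [600.8, 92.5, 68.8]
eef_rot: [[-0.436, 0.9, -0.002], [0.9, 0.436, -0.001], [0.0, -0.002, -1.0]]
ft_force: [-0.4, 0.0, 2.0]
grip_width: 0.2
```

```bash
python3 look.py s17 340,230,440,305 0,0.4
```

```text
[-1.5 -0.4  0.9] [-0.06  0.17  0.01] [600.8  92.6  68.8] 0.3117189888069881 18.0
```

View pics/s17.png

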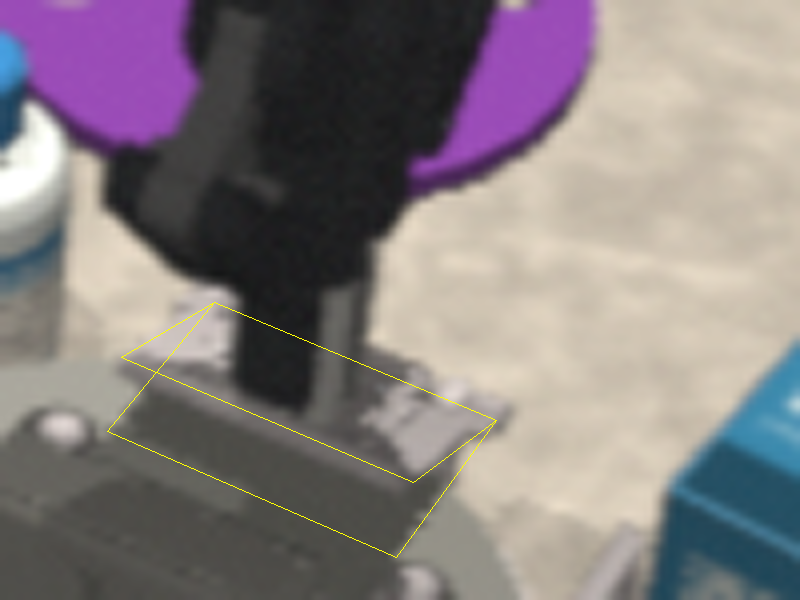

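Emit:
{"op": "apply_moves", "data": {"motion": [[[0,0,0,0,0.004,0,255],[0,0,0,0,0,0.002,255],[0,0,0,0,0,0.002,255],[0,0,0,0,0,0.002,255],[0,0,0,0,0,0.001,255],[0,0,0,0,0,0.001,255],[0,0,0,0,0,0,255],[0,0,0,0,0,0,255]]]}}

```text
clock: 19.0
tcp_pos: [605.4, 94.7, 60.9]
eef_rot: [[-0.436, 0.9, 0.0], [0.9, 0.436, 0.0], [0.0, 0.0, -1.0]]
ft_force: [0.1, -0.3, -1.1]
grip_width: -0.1
```

```bash
python3 look.py s18 340,230,440,305 0,0.4
```

```text
[-0.1  0.2  0.4] [0.02 0.01 0.  ] [605.3  94.7  60.9] 0.3442323938745047 19.05
```

View pics/s18.png

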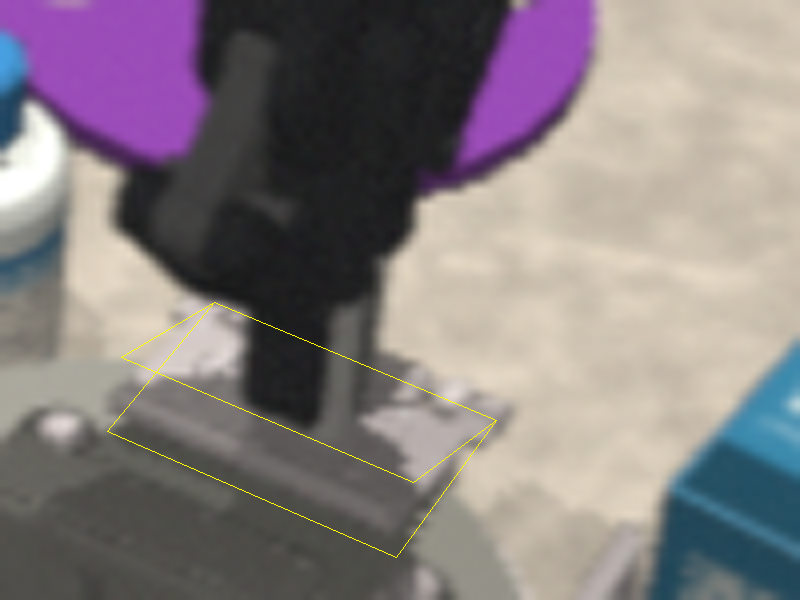

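Emit:
{"op": "apply_moves", "data": {"motion": [[[0,0,0,0,0,0.002,255],[0,0,0,0,0,0.002,255],[0,0,0,0,0,0.002,255],[0,0,0,0,0,0.001,255],[0,0,0,0,0,0.001,255],[0,0,0,0,0,0,255],[0,0,0,0,0,0,255],[0,0,0,0,0,0,255]]]}}

```text
clock: 20.05
tcp_pos: [605.3, 94.5, 57.3]
eef_rot: [[-0.436, 0.9, 0.001], [0.9, 0.436, -0.0], [-0.001, 0.001, -1.0]]
ft_force: [-9.6, 0.2, 24.2]
grip_width: -0.0
```

```bash
python3 look.py s19 340,230,440,305 0,0.4
```

```text
[-9.3 -1.7 24.5] [-0.28  2.12 -0.  ] [605.3  94.5  57.3] -0.3708109975076032 20.1
```

View pics/s19.png

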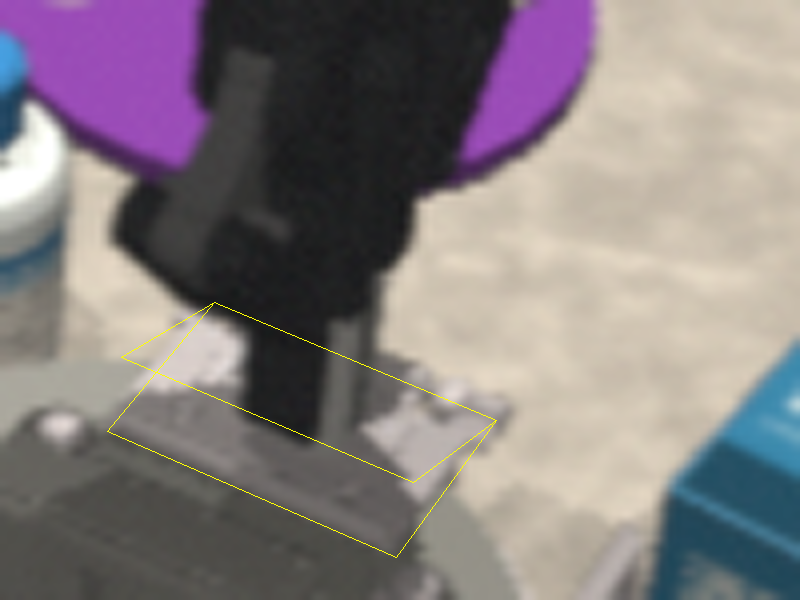

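Emit:
{"op": "apply_moves", "data": {"motion": [[[0,0,0,0,0,-0.019,255],[0,0,0,0,0,-0.019,255],[0,0,0,0,0,-0.019,255],[0,0,0,0.03125,-0.015,0,255],[0,0,0,0.03125,-0.015,0,255],[0,0,0,0.03125,-0.015,0,255],[0,0,0,0.03125,-0.015,0,255],[0,0,0,0,0,0,255]]]}}

```text
clock: 21.1
tcp_pos: [494.8, 181.9, 110.3]
eef_rot: [[-0.438, 0.899, -0.001], [0.899, 0.438, -0.0], [0.001, -0.001, -1.0]]
ft_force: [-0.1, -0.2, -1.2]
grip_width: -0.2
```

```bash
python3 look.py s20 250,200,450,350 0
```

```text
[-0.5  0.2  0.1] [ 0.01  0.03 -0.07] [496.5 181.4 110.5] -0.15795257958315323 21.15
```

View pics/s20.png

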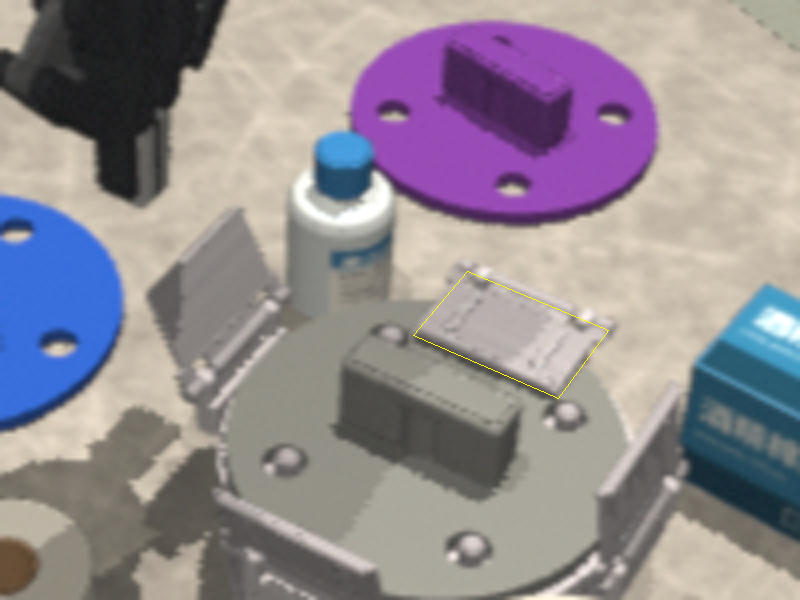

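Emit:
{"op": "apply_moves", "data": {"motion": [[[0,0,0,0,0,0.013,255],[0,0,0,0,0,0.012,255],[0,0,0,-0.0106,0,0,255],[0,0,0,-0.0106,0,0,255],[0,0,0,-0.0106,0,0,255],[0,0,0,-0.0106,0,0,255],[0,0,0,-0.0106,0,0,255],[0,0,0,0,0,0.005,255]]]}}

```text
clock: 22.15
tcp_pos: [521.5, 132.1, 80.8]
eef_rot: [[-0.435, 0.901, 0.003], [0.901, 0.435, -0.001], [-0.002, 0.002, -1.0]]
ft_force: [-0.1, 0.7, 1.3]
grip_width: 0.0
```

```bash
python3 look.py s21 270,220,390,310 0.8 scene 2
```

```text
[-0.4  0.5 -0.9] [-0.01  0.02  0.  ] [520.7 132.5  79.8] -0.06389869626939335 22.2
```

View pics/s21.png

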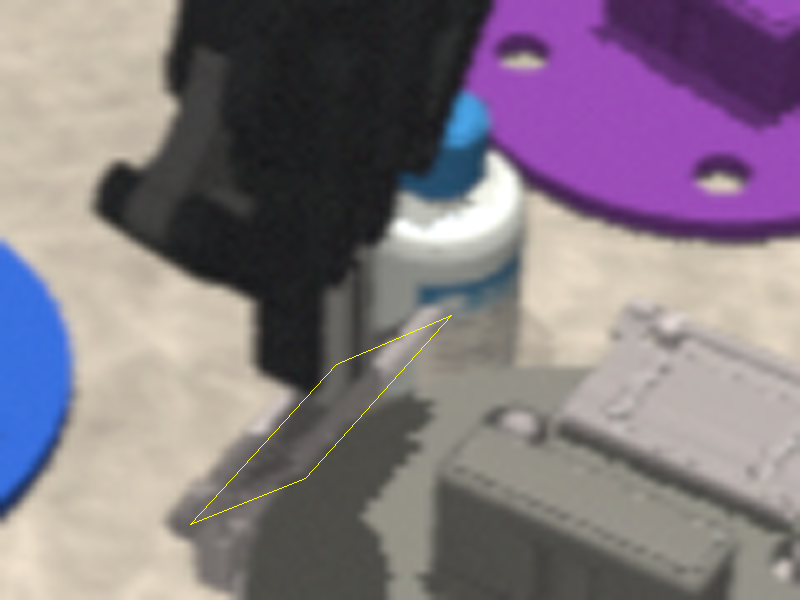

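Emit:
{"op": "apply_moves", "data": {"motion": [[[0,0,0,0,0,0.006,255],[0,0,0,0,0,0.005,255],[0,0,0,-0.003,0,0,255],[0,0,0,-0.003,0,0,255],[0,0,0,-0.003,0,0,255],[0,0,0,-0.003,0,0,255],[0,0,0,-0.003,0,0,255],[0,0,0,-0.003,0,0,255]]]}}

```text
clock: 23.2
tcp_pos: [527.9, 116.7, 69.0]
eef_rot: [[-0.436, 0.9, 0.0], [0.9, 0.436, -0.0], [-0.0, 0.0, -1.0]]
ft_force: [-0.1, 0.6, 1.0]
grip_width: -0.1
```

```bash
python3 look.py s22 270,220,390,310 0,0.4 scene 2
```

```text
[-0.9  0.5  0.7] [ 0.16  0.17 -0.02] [528.1 116.3  69.1] 0.24058869952897668 23.25
```

View pics/s22.png

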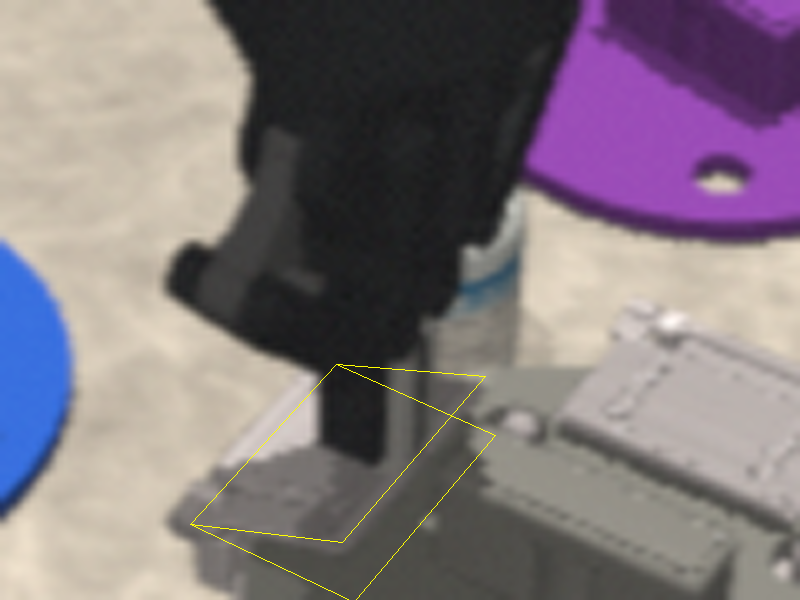

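Good (about 0.4 rad). Now press flat.

Emit:
{"op": "apply_moves", "data": {"motion": [[[0,0,0,0.003,0,0.001,255],[0,0,0,0,0,0.003,255],[0,0,0,0,0,0.003,255],[0,0,0,0,0,0.003,255],[0,0,0,0,0,0.003,255],[0,0,0,0,0,0.002,255],[0,0,0,0,0,0,255],[0,0,0,0,0,0,255]]]}}

```text
clock: 24.25
tcp_pos: [526.9, 119.6, 57.2]
eef_rot: [[-0.436, 0.9, 0.001], [0.9, 0.436, -0.0], [-0.001, 0.001, -1.0]]
ft_force: [-6.9, -2.6, 22.7]
grip_width: 0.0
```

```bash
python3 look.py s23 270,220,390,310 0 scene 2
```

```text
[-7.1 -1.9 22.7] [-0.45  1.45  0.04] [526.9 119.6  57.3] -0.24082762621723172 24.3
```

View pics/s23.png

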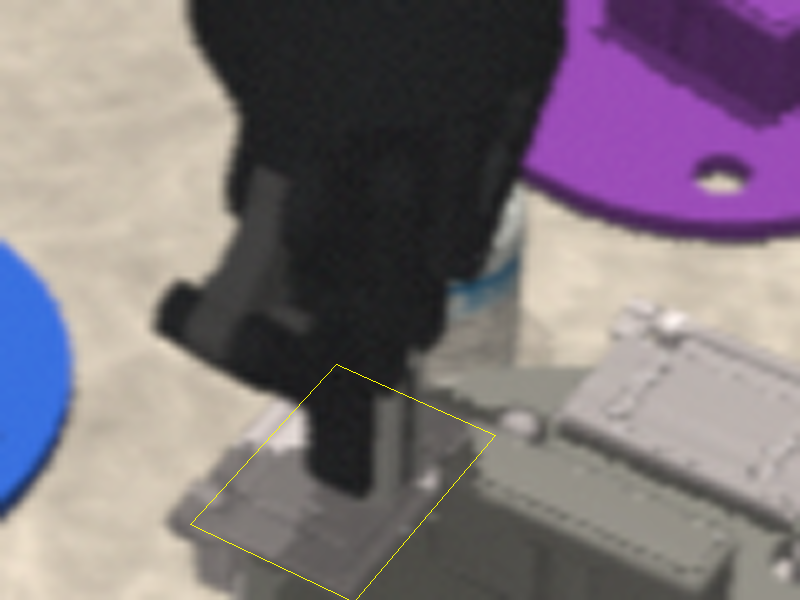

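Emit:
{"op": "apply_moves", "data": {"motion": [[[0,0,0,0,0,-0.019,255],[0,0,0,0,0,-0.019,255],[0,0,0,0,0,-0.018,255],[0,0,0,-0.01425,-0.0305,0,255],[0,0,0,-0.01425,-0.0305,0,255],[0,0,0,-0.01425,-0.0305,0,255],[0,0,0,-0.01425,-0.0305,0,255],[0,0,0,0,0,0,255]]]}}

```text
clock: 25.3
tcp_pos: [439.0, 14.6, 109.1]
eef_rot: [[-0.434, 0.901, -0.003], [0.901, 0.434, 0.001], [0.002, -0.002, -1.0]]
ft_force: [-0.1, 0.5, -0.6]
grip_width: -0.1
```

```bash
python3 look.py s24 240,220,440,370 1.57 scene 3
```

```text
[-0.1  0.4 -0.2] [-0.   -0.02 -0.03] [440.4  15.1 109.5] 0.25111001437268127 25.35
```

View pics/s24.png

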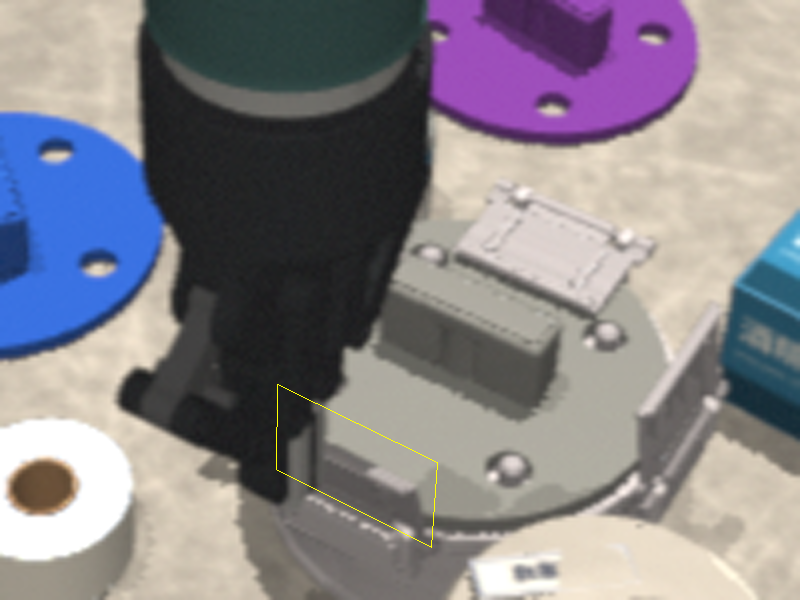

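Emit:
{"op": "apply_moves", "data": {"motion": [[[0,0,0,0,0,0.013,255],[0,0,0,0,0,0.012,255],[0,0,0,0,0.0095,0,255],[0,0,0,0,0.0095,0,255],[0,0,0,0,0.0095,0,255],[0,0,0,0,0.0095,0,255],[0,0,0,0,0.0095,0,255],[0,0,0,0,0,0.005,255]]]}}

```text
clock: 26.35
tcp_pos: [486.5, 36.2, 80.8]
eef_rot: [[-0.436, 0.9, 0.003], [0.9, 0.436, 0.0], [-0.001, 0.003, -1.0]]
ft_force: [-0.9, -1.1, 2.7]
grip_width: 0.1
```

```bash
python3 look.py s25 240,220,440,370 0.8 scene 3
```

```text
[ 0.4  0.3 -1.3] [-0.03  0.06  0.07] [485.2  36.1  79.8] -0.18861514965226434 26.4
```

View pics/s25.png

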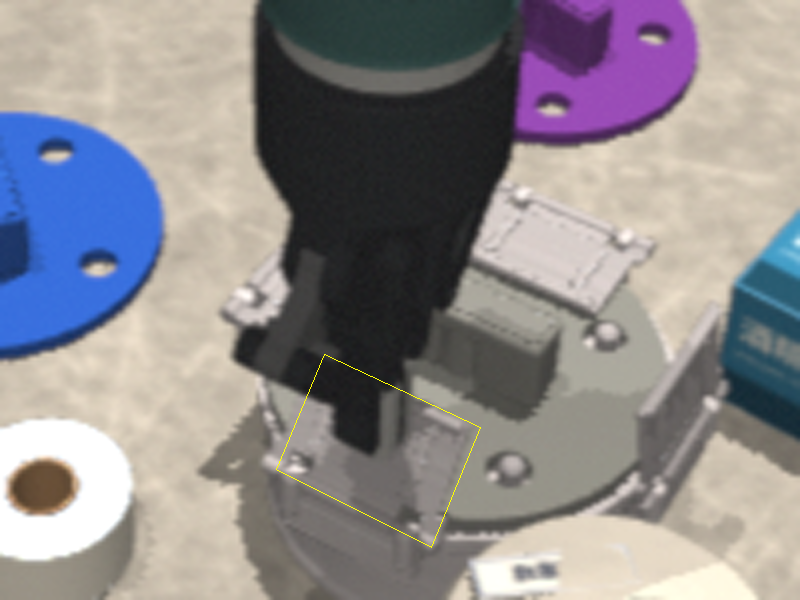

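Emit:
{"op": "apply_moves", "data": {"motion": [[[0,0,0,0,0,0.006,255],[0,0,0,0,0,0.005,255],[0,0,0,0,0.003,0,255],[0,0,0,0,0.003,0,255],[0,0,0,0,0.003,0,255],[0,0,0,0,0.003,0,255],[0,0,0,0,0.003,0,255],[0,0,0,0,0.003,0,255]]]}}

```text
clock: 27.4
tcp_pos: [500.9, 43.9, 69.2]
eef_rot: [[-0.436, 0.9, 0.001], [0.9, 0.436, 0.0], [-0.0, 0.001, -1.0]]
ft_force: [-2.0, -1.4, 0.6]
grip_width: 0.3
```

```bash
python3 look.py s26 270,260,390,350 0,0.4 scene 3
```

```text
[-1.1 -0.7  0.6] [-0.05  0.2  -0.04] [501.4  44.1  69.2] 0.20697041171341568 27.45
```

View pics/s26.png

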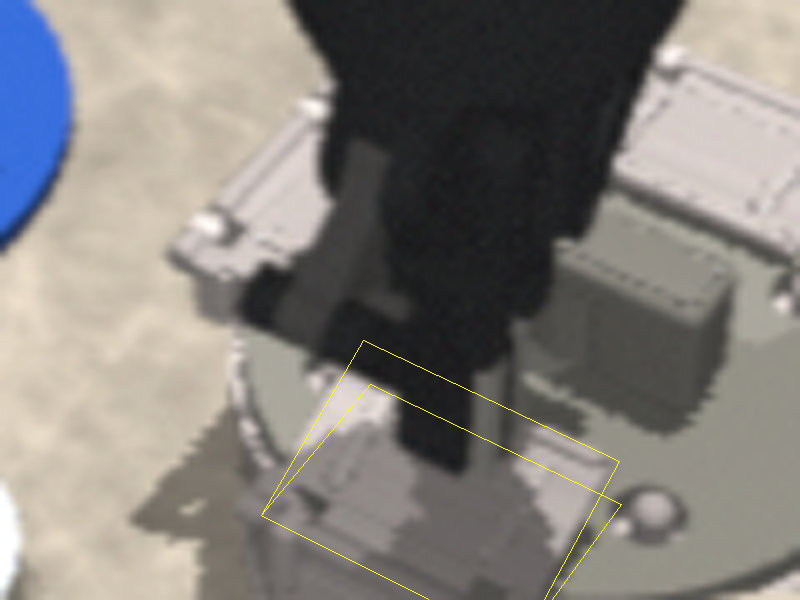

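Emit:
{"op": "apply_moves", "data": {"motion": [[[0,0,0,0,-0.003,0.001,255],[0,0,0,0,0,0.003,255],[0,0,0,0,0,0.003,255],[0,0,0,0,0,0.003,255],[0,0,0,0,0,0.003,255],[0,0,0,0,0,0.002,255],[0,0,0,0,0,0,255],[0,0,0,0,0,0,255]]]}}

```text
clock: 28.45
tcp_pos: [498.6, 42.4, 57.3]
eef_rot: [[-0.436, 0.9, 0.002], [0.9, 0.436, -0.0], [-0.001, 0.001, -1.0]]
ft_force: [-6.3, 1.9, 25.4]
grip_width: -0.0
```

```bash
python3 look.py s27 270,260,390,350 0 scene 3
```

```text
[-5.7  1.2 24.4] [0.13 1.43 0.  ] [498.6  42.5  57.3] -0.12300630724597515 28.5
```

View pics/s27.png

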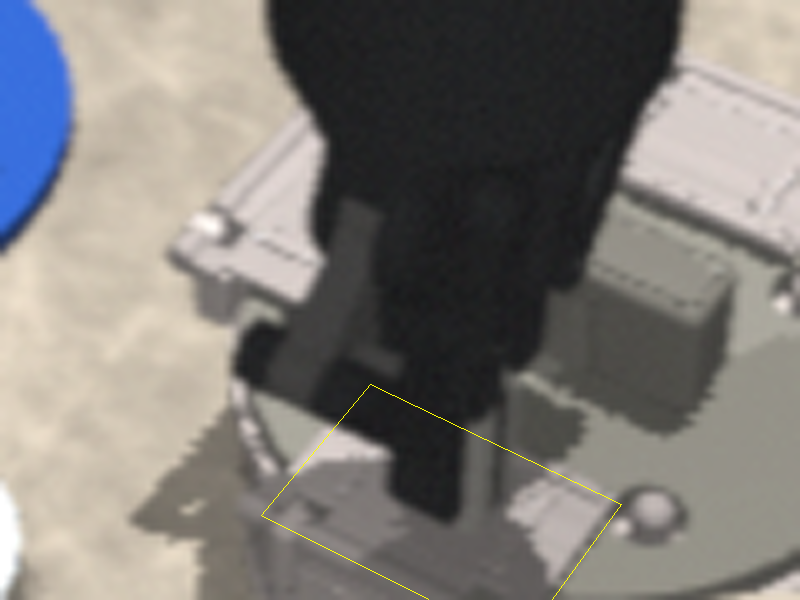

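```bash
python3 - <<'E'
from h import *
c=np.array([498.6,42.4]);y=np.array([.9,.436])
for t in (40,50,60,65):
  for z in (100,120,140,160):
    print(t,z,proj("scene",[[*(c-t*y),z]]).round(0)[0],end=' ')
  print()
im=cv2.imread("pics/s27.png")
E
python3 look.py s28 260,230,400,335
```

```text
40 100 [322. 340.] 40 120 [322. 329.] 40 140 [322. 319.] 40 160 [323. 307.] 
50 100 [318. 345.] 50 120 [318. 335.] 50 140 [318. 324.] 50 160 [318. 313.] 
60 100 [313. 350.] 60 120 [314. 340.] 60 140 [314. 329.] 60 160 [314. 318.] 
65 100 [311. 353.] 65 120 [311. 343.] 65 140 [311. 332.] 65 160 [311. 321.] 
[-7.   1.  25.5] [0.09 1.39 0.03] [498.5  42.4  57.3] -0.05928601565817604 28.55
```

View pics/s28.png

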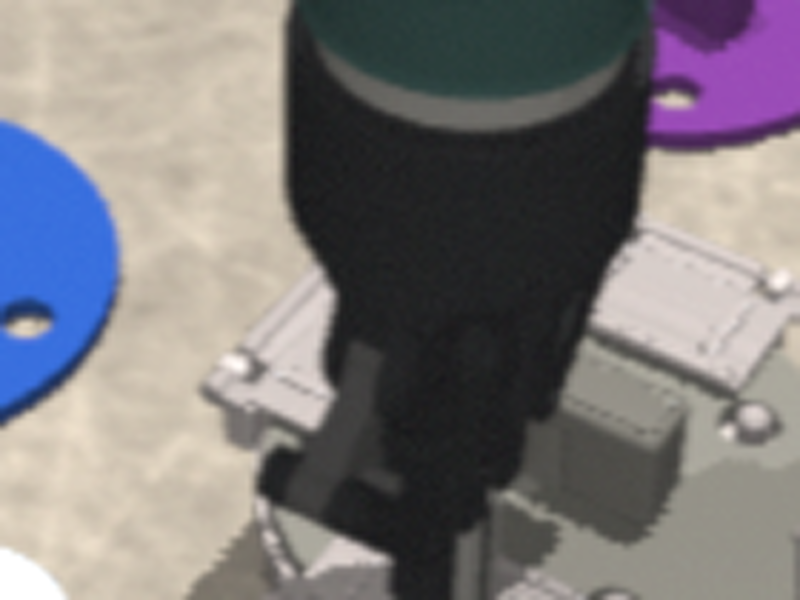

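Emit:
{"op": "apply_moves", "data": {"motion": [[[0,0,0,0,0,-0.019,255],[0,0,0,0,0,-0.019,255],[0,0,0,0,0,-0.018,255],[0,0,0,-0.0295,0.0149,0,255],[0,0,0,-0.0295,0.0149,0,255],[0,0,0,-0.0295,0.0149,0,255],[0,0,0,-0.0295,0.0149,0,255],[0,0,0,0,0,0,255]]]}}

```text
clock: 29.55
tcp_pos: [603.7, -39.2, 109.1]
eef_rot: [[-0.434, 0.901, -0.001], [0.901, 0.434, -0.0], [-0.0, -0.001, -1.0]]
ft_force: [-0.3, 0.3, -0.3]
grip_width: 0.1
```

```bash
python3 look.py s29 260,220,460,370 1.57 scene 4
```

```text
[-0.7 -1.1 -0.1] [0.02 0.01 0.03] [602.1 -38.3 108.9] -0.43194395553186665 29.6
```

View pics/s29.png

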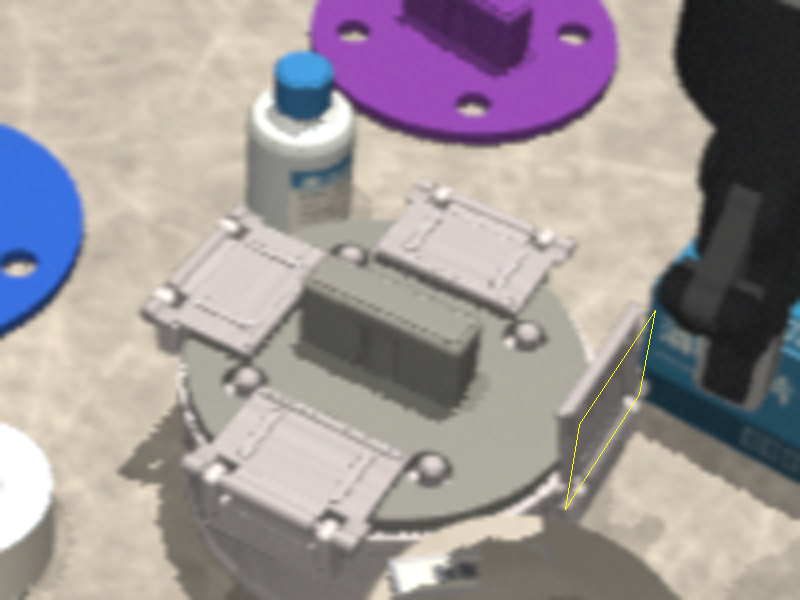

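Emit:
{"op": "apply_moves", "data": {"motion": [[[0,0,0,0,0,0.013,255],[0,0,0,0,0,0.012,255],[0,0,0,0.0092,0,0,255],[0,0,0,0.0092,0,0,255],[0,0,0,0.0092,0,0,255],[0,0,0,0.0092,0,0,255],[0,0,0,0.0092,0,0,255],[0,0,0,0,0,0.005,255]]]}}

```text
clock: 30.6
tcp_pos: [583.1, 4.4, 80.7]
eef_rot: [[-0.437, 0.9, 0.002], [0.9, 0.437, 0.0], [-0.0, 0.002, -1.0]]
ft_force: [0.9, -0.7, 1.6]
grip_width: 0.2
```

```bash
python3 look.py s30 260,220,460,370 0.8 scene 4
```

```text
[ 1.4 -0.1  0.6] [-0.03 -0.22 -0.01] [582.8   4.2  79.8] 0.028189794079440788 30.65
```

View pics/s30.png

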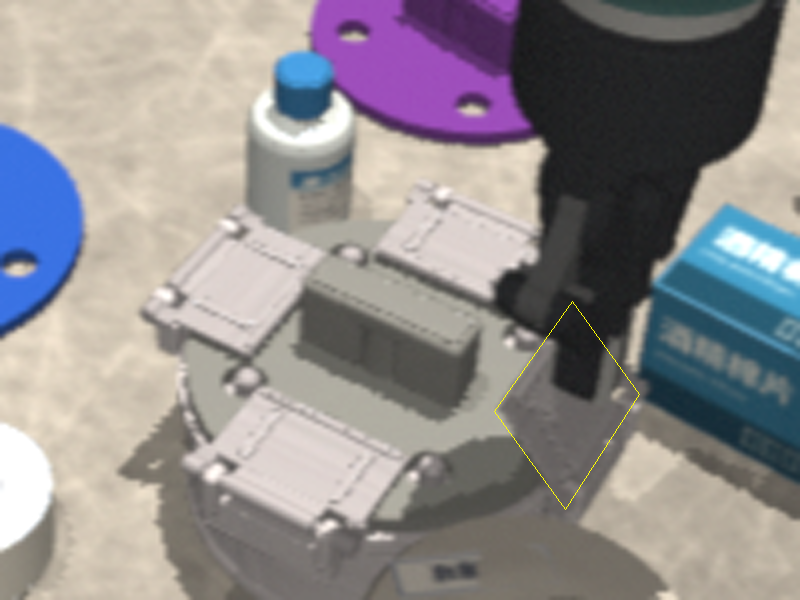

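Emit:
{"op": "apply_moves", "data": {"motion": [[[0,0,0,0,0,0.006,255],[0,0,0,0,0,0.005,255],[0,0,0,0.003,0,0,255],[0,0,0,0.003,0,0,255],[0,0,0,0.003,0,0,255],[0,0,0,0.003,0,0,255],[0,0,0,0.003,0,0,255],[0,0,0,0.003,0,0,255]]]}}

```text
clock: 31.65
tcp_pos: [574.6, 20.2, 69.0]
eef_rot: [[-0.436, 0.9, -0.0], [0.9, 0.436, 0.0], [0.0, -0.0, -1.0]]
ft_force: [0.7, -1.4, 1.4]
grip_width: 0.2
```

```bash
python3 look.py s31 340,260,460,350 0,0.4 scene 4
```

```text
[ 0.5 -0.9  1.3] [-0.18 -0.15 -0.04] [574.4  20.5  68.9] -0.14423494583676308 31.7
```

View pics/s31.png

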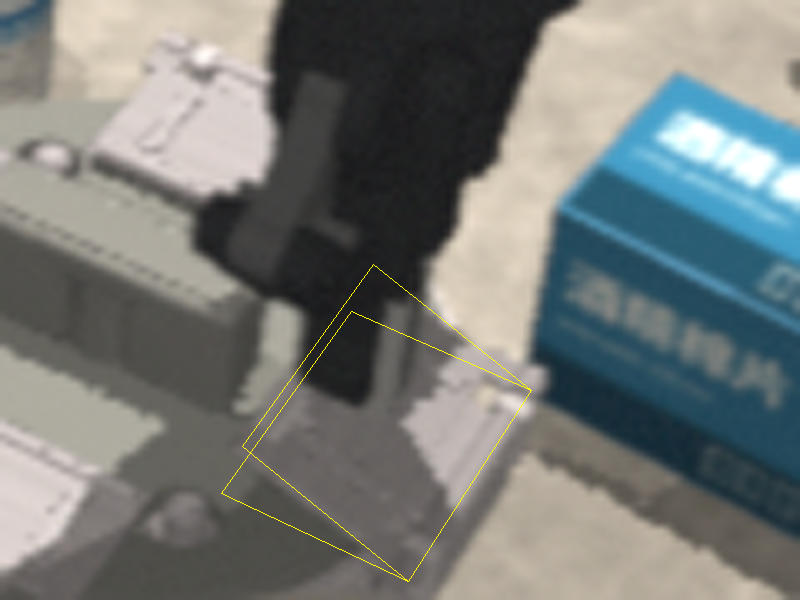

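Emit:
{"op": "apply_moves", "data": {"motion": [[[0,0,0,-0.003,0,0.001,255],[0,0,0,0,0,0.003,255],[0,0,0,0,0,0.003,255],[0,0,0,0,0,0.003,255],[0,0,0,0,0,0.003,255],[0,0,0,0,0,0.002,255],[0,0,0,0,0,0,255],[0,0,0,0,0,0,255]]]}}

```text
clock: 32.7
tcp_pos: [576.1, 17.4, 57.3]
eef_rot: [[-0.436, 0.9, 0.0], [0.9, 0.436, 0.0], [0.0, 0.0, -1.0]]
ft_force: [-8.1, 2.0, 21.8]
grip_width: -0.0
```

Emit:
{"op": "apply_moves", "data": {"motion": [[[0,0,0,0,0,-0.02,255],[0,0,0,0,0,-0.03,255],[0,0,0,0,0,-0.04,255],[0,0,0,0,0,-0.04,255],[0,0,0,0.04,-0.04,0,255],[0,0,0,0.04,-0.04,0,255],[0,0,0,0.04,-0.04,0,255],[0,0,0,0.04,-0.04,0,255]]]}}

```text
clock: 33.7
tcp_pos: [360.5, 91.5, 183.4]
eef_rot: [[-0.435, 0.9, -0.001], [0.9, 0.435, -0.001], [-0.0, -0.001, -1.0]]
ft_force: [0.4, -0.3, 0.7]
grip_width: -0.4
```

```bash
python3 look.py s32 240,210,480,390; python3 look.py t32 280,130,520,310 0 top
python3 - <<'E'
from h import *
m=model((550.5,68),26,116,[0]*4,60)
overlay("scene",get_image("scene")[:,:,::-1],m,"pics/s33.png",(260,220,460,370),4)
E
```

```text
[-8.3  0.9 -0.8] [ 0.01  0.52 -0.  ] [351.7  92.6 181.7] -0.012962605252852748 33.75
[-0.5 -1.1 -1.1] [-0.01 -0.08 -0.02] [355.7  91.9 182.2] -0.09502647784528674 33.8
```

View pics/s32.png

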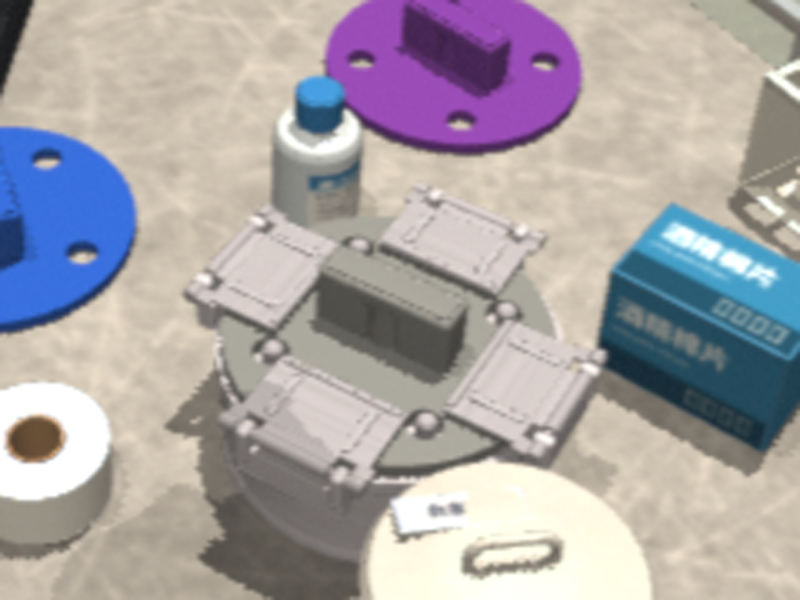

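View pics/s33.png

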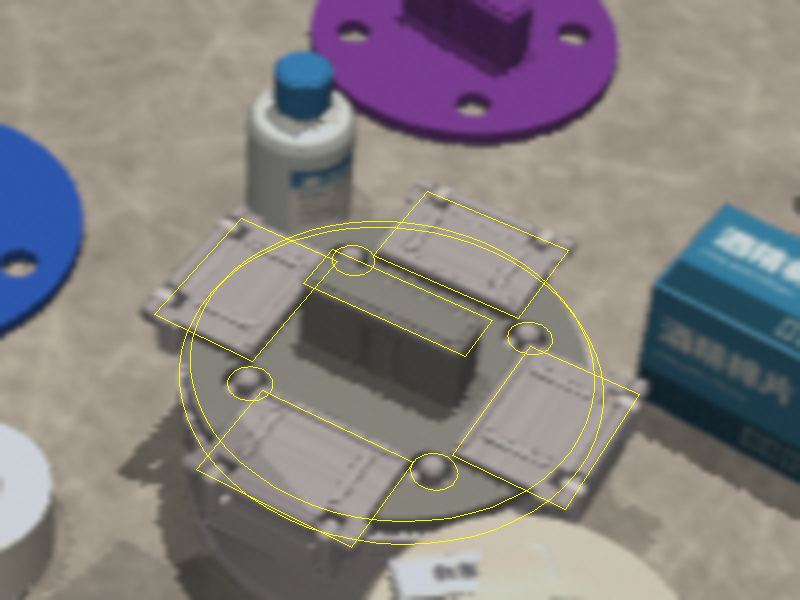

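View pics/t32.png

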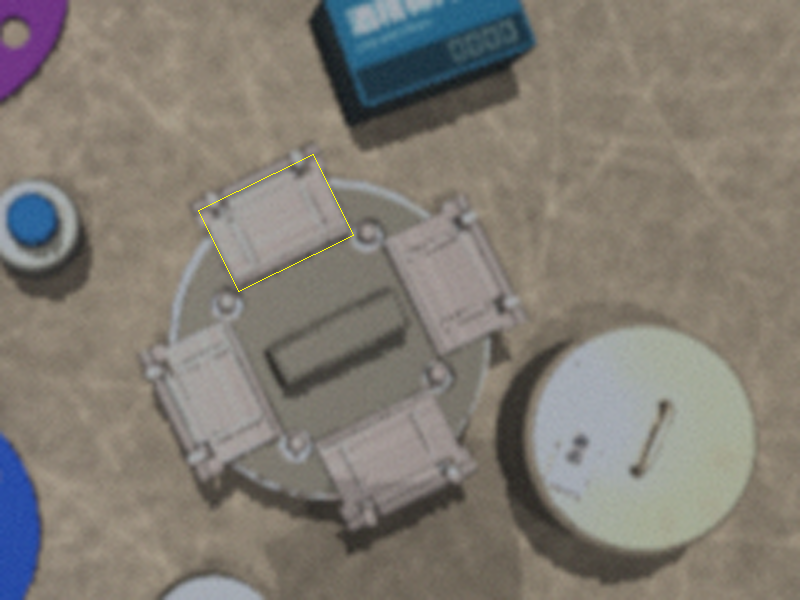

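Run:
```python
from h import *
a=cv2.imread("pics/top0.png");b=get_image("top")[:,:,::-1].copy()
for n,r in dict(jar=(430,220,515,305),bottle=(270,175,312,220),carton=(368,105,445,170),roll=(318,298,370,348)).items():
    x0,y0,x1,y1=r
    A=cv2.cvtColor(a[y0:y1,x0:x1],6).astype(np.float32);B=cv2.cvtColor(b[y0:y1,x0:x1],6).astype(np.float32)
    print(n,np.round(cv2.phaseCorrelate(A,B),2),abs(A-B).mean().round(2))
o=get_obs();print(o["ft_force"].round(1),o["tcp_pos"].round(0),o["joint_vel"].round(2),o["clock"])
```

```text
Traceback (most recent call last):
ValueError: setting an array element with a sequence. The requested array has an inhomogeneous shape after 1 dimensions. The detected shape was (2,) + inhomogeneous part.
```

Run:
```python
from h import *
a=cv2.imread("pics/top0.png");b=get_image("top")[:,:,::-1].copy()
for n,r in dict(jar=(430,220,515,305),bottle=(270,175,312,220),carton=(368,105,445,170),roll=(318,298,370,348)).items():
    x0,y0,x1,y1=r
    A=cv2.cvtColor(a[y0:y1,x0:x1],6).astype(np.float32);B=cv2.cvtColor(b[y0:y1,x0:x1],6).astype(np.float32)
    print(n,cv2.phaseCorrelate(A,B),abs(A-B).mean())
o=get_obs();print(o["ft_force"].round(1),o["tcp_pos"].round(0),o["joint_vel"].round(2),o["clock"])
```

```text
jar ((-0.08811426269326716, 0.0047619199173567495), 0.8999807466106651) 3.1624913
bottle ((0.5043510545736005, 0.5440598213400492), 0.9368989378140297) 2.4809523
carton ((0.009710603882695068, -0.04969485006088803), 1.0204525952537855) 2.326873
roll ((-0.1560055957266293, 0.19306022814367907), 0.7549963537851969) 6.0276923
[ 0.3 -0.1 -0.5] [363.  91. 184.] [-0.65  1.39  1.86  0.04  0.13  0.08] 33.95
```

```bash
python3 -c "
from plant import *
print(get_obs()['joint_vel'].round(2)); print(finish_job())"
```

```text
[-0.65  1.39  1.86  0.04  0.13  0.08]
the job is handed in; nothing more can be done
None
```

The drum is closed. I turned the lid about 44° by its bar handle until it dropped 10 mm over the studs. I then folded clips 1, 2, 3 and 4 in one by one and pressed each flat with 22 to 25 N. The job was handed in at about 34 s, with the arm clear of everything.

**Last checks:**
- **Lid and clips:** in both cameras, all four studs stand out through the holes. In the scene camera all four clips match the outlines for lying flat. In the top view only clip 1 was outlined; the other three look flat too.
- **Bystanders:** the jar, carton and roll show shifts of 0.25 pixel or less against the first picture. The bottle's figure was 0.5 pixel. Its picture difference is no larger than the carton's, so I read that as an artefact of the method, but I did not check it another way.

**What went wrong or disagreed:**
- **Gripper tips:** they sat about 15 mm behind the reported TCP, not the stated 22 mm ahead. The first close on the handle shut on nothing above the bar. I corrected this from the pictures and the contact heights.
- **Clip 1:** its free edge caught under the fingertip on the first try, at roughly 23 N sideways and up. I backed off and redid it, and it then folded cleanly.
- **Arm at hand-in:** it had retreated close to the inner limit of its reach and was still settling, at under 2 degrees/s. One reading during the retreat showed a brief 8 N on the wrist with nothing in contact.

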